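# Press the leather blanks: three turns, then log the job

## Task

Lay every leather-faced blank flat on the pulled-out bed of the screw press, side by side and leather up, and push the bed fully home. Then turn the crank clockwise, seen from above, by exactly three full turns from where it stands, so that the knob ends where it began. Finally log the job: pick up the hand scanner, aim its window squarely at the middle of the ticket's barcode from about 9 cm, hold it steady for two seconds, and lay it back on its pad; leave the other things on the bench alone.

Things in the scene. Friction and masses are not known exactly. Their poses are not given: they have to be found in the camera images.
- bed (a joint): sliding bed of the press, m: 0 = pulled fully out, 0.22 = fully home under the press (end stop). It slides along the +y axis of press as the value grows, stays where it is left, and takes 2 to 3 N to move. At the start it is fully out or up to 20 mm in.
- bed_floor (a point): centre of the bed's flat inner floor, on the floor surface (30 mm above the table); axes as press. The bed is a bright metal tray, 110 mm (x) by 205 mm (y) inside, with a rim 7 mm high and 7 mm thick.
- bed_handle (a point): red upright plate at the bed's outer (-y) end for pushing or pinching: 50 mm along x, 10 mm thick along y, standing from 22 mm to 74 mm above the table; this point is its middle, 60 mm above the table. 29 mm of clear space lies between it and the bed's rim. It is 143 mm to -y of bed_floor.
- press: dark green screw press bolted to the table, 200 mm wide (x), 70 mm deep (y), its bridge 138 mm high, on two columns 24 mm wide at x = -88 and +88 mm. Origin on the table under the screw axis; z up. A steel platen 70 mm above the table comes down 7 mm a turn. Blanks can only be loaded with the bed out.
- crank_axis (a point): point on the crank's vertical turning axis, at the height (205 mm) of crank_knob.
- crank_knob (a point): middle of the usable part of the upright red crank knob: a cylinder 24 mm in diameter, 173 to 225 mm above the table, this point at 205 mm, 60 mm from crank_axis. The knob spins freely on its pin, so it can be held with an unchanging grip all the way round. The crank arm below it lies from 161 to 171 mm above the table.
- crank (a joint): crank angle, rad, growing as the crank turns clockwise seen from above (screwing the press down); 2 pi per turn. It starts anywhere from -0.3 to 2.1, stays where left, has no stop near three turns, and takes about 2 N at the knob. At value 0 the knob lies to -x of the axis in the press's frame.
- scanner: hand scanner, 140 mm long: yellow handle 34 mm wide (y) and 34 mm high with a red trigger patch, from x = -80 to +25 mm; black head 46 mm wide and up to 44 mm high, from x = 24 to 70 mm. Origin at the centre of the underside, x towards the head, z up; 160 g, balanced at about x = -10 mm. It lies on its pad at the start.
- scan_window (a point): centre of the red scan window under the scanner's nose, at (70, 0, 19) mm in the scanner's frame. Its x axis is the beam: forward and 45 degrees down when the scanner is held level, i.e. (0.707, 0, -0.707) in the scanner's frame. It always reads when aimed; there is no trigger to press.
- label (a point): centre of the barcode label on the slanted face of the dark wooden ticket stand (fixed; 110 mm wide, about 85 mm high). The label centre is about 50 mm above the table; its z axis points out of the label, 45 degrees up. A level scanner facing the stand thus looks straight into it.
- pad_top (a point): centre of the top of the scanner's black rubber pad with yellow stripes, 190 mm (x) by 85 mm (y), 4 mm thick, fixed on the table; the scanner lies along x, head to +x, at the start.
- blank_a: leather-faced wooden blank, 90 mm (x) by 40 mm (y) by 16 mm, about 60 g, dark red-brown leather up on pale wood; origin at the centre of its underside. At the start it lies on the table in front of the robot, if it is present.
- blank_b: leather-faced wooden blank, 90 mm (x) by 40 mm (y) by 16 mm, about 60 g, dark red-brown leather up on pale wood; origin at the centre of its underside. At the start it lies on the table in front of the robot, if it is present.
- blank_c: leather-faced wooden blank, 90 mm (x) by 40 mm (y) by 16 mm, about 60 g, dark red-brown leather up on pale wood; origin at the centre of its underside. At the start it lies on the table in front of the robot, if it is present.
- blank_d: leather-faced wooden blank, 90 mm (x) by 40 mm (y) by 16 mm, about 60 g, dark red-brown leather up on pale wood; origin at the centre of its underside. At the start it lies on the table in front of the robot, if it is present.
- wax: yellow wax puck, 52 mm across; a loose bystander, to be left alone.
- dye_jar: dark dye jar with a black lid, 75 mm high; a loose bystander, to be left alone.
- water_cup: blue cup, 80 mm high; a loose bystander, to be left alone.
- glue_brush: brush; a loose bystander, to be left alone.
- offcut: flat leather offcut 100 x 70 mm; a loose bystander, to be left alone.
Things that resemble listed ones, but are neither listed nor needed, are in the scene too. What is shaped like the blank_d but purple or turquoise is not meant.

How it is judged:
By the outcome, as a careful person would: the job done as asked, in the order asked, and still so for the second after the job is handed in, with the robot touching nothing.
Of blank_a, blank_b, blank_c, blank_d only 2 to 3 are there at a start; the rules pass over those that are not, and their reading is None.
At some moment in a run one of blank_a, blank_b, blank_c, blank_d, scanner may be knocked a few centimetres aside while the robot is not near it.
It also fails if it takes over 208 s, if anything falls off the work surface, if the arm or the gripper's body presses on something with over 40 N, if the wrist force passes 120 N, or if a joint passes its speed limit or range.

## Robot

A 6-joint arm with a two-finger parallel gripper is mounted at the origin on the work surface. World frame = base frame: x ahead of the robot, y to its left, z up, the work surface at z = 0. Lengths are in m, angles in rad, forces in N, time in s.
With the tool pointing down it reaches from about 0.375 to 0.9 m from the base axis. Payload 3.1 kg.
Tool frame: the origin (TCP) lies midway between the tips of the shut fingers; the grasp point (between the pads) lies 19 mm behind it; x points along the fingers, y is the direction in which the jaws open and shut, and the axes are right-handed (so a half turn about x gives the same grasp; the last joint's range is limited). The gripper opens to 87 mm and grips with 3 to 60 N. Pads are 19 mm wide; open, the fingers measure 117 mm over their backs; the gripper's body (75 mm by 190 mm) begins 51 mm behind the grasp point.
Start: joints at [-1.294, 0.527, 1.433, -0, 1.181, -0.178], TCP at [0.275, -0.561, 0.223] pointing down, gripper open.
Joint ranges: [-3.08, 3.08], [-0.75, 2.2], [0.22, 2.44], [-1.43, 4.57], [0, 2.65], [-2.85, 2.85]. Speed limits (rad/s): [2.79, 2.79, 3.14, 3.14, 3.14, 3.14].

## Interface

Orientations are given as a unit quaternion [x, y, z, w].
In Python, from rig import get_obs, imaging, robot gives the robot as it stands.
- The arm moves only by the shell command python3 -m inch 'ROWS' [FORCE]. ROWS is JSON, a list of rows, each a list of 3 entries, a list of its own where there are three numbers: the finger opening in mm, from 0 to 87, then the shift along the tool's x, y, z in mm, then the turn, a rotation vector about the tool's x, y, z in degrees. In form: [[grip, [dx, dy, dz], [wx, wy, wz]], ...]. A call has 1 to 12 rows; each row shifts and turns the pose as measured when the row begins, along the tool's axes as they then stand; what a row does not reach is not made up. A row lasts 1/8 s, in which the tool goes at most 62.5 mm and 10.7 degrees, less where a joint would pass 70% of its speed; a pose out of reach is approached as far as the arm can. A call with a gripper value outside its range is refused whole. The fingers move at their own pace and stop on an object; FORCE is the grip in N (left out, the last holds). Time passes only in rows, so rows that do not move let the fingers close. It gives the time, the measured TCP pose, the force and the opening at its end, in the units of the state.
- get_obs(): the state, without advancing time (a new reading comes with each control period).
- imaging.camera(name): name is "side" or "top"; returns the picture (480x640x3 uint8, red, green, blue); there is no depth.
- imaging.camera_params(name): a dict with "camera_matrix" (3x3 intrinsics, pixels), "xyz" and "rotation" of the camera in the world. Camera axes: x right, y down, z forward; pixel columns grow to the right and rows downward; lengths in m; the calibration is good to about 2 mm. A picture is of the moment at which its call begins. camera_params takes no time and is no camera call.
- robot.hand_in(): hands the job in, once; it reports no verdict.
Trained networks look in the newest picture that a camera, given by its name, has taken for a name from the list of things; names that differ only in an ending like _2 or _b are one class to them, and where a whole thing is asked for, a point or a joint stands for the part that bears it (a point fixed in the world has none). Each returns a list of dicts, best first, with "confidence" (0 to 1); they miss things now and then, are a little off and sometimes report something else, mostly with a low value. They report only what shows in the picture. A call takes as long as a camera call. They do not tell look-alikes from the thing itself.
- imaging.cut_out(camera, target): "pixels" (480x640 bool, what is visible of it) and "box" ([centre column, centre row, width, height] in pixels, round what is visible of it).
- imaging.tip_of(camera, target): "pixel" ([column, row] in pixels: a listed point, or the origin of a listed thing).
The state is a dict: "time": time; "q": joint angles; "joint_velocities": joint speeds; "joint_torque": joint torques, N m; "position": TCP position; "tool_rot": TCP orientation; "ft_force": force on the tool from outside, world axes, zero at the start; "moment": the same for the moment, N m; "grip_width": finger opening in m.
Only numpy, scipy, OpenCV 4.12 (cv2) and the standard library are available. Lean on these libraries where they do the work, as an engineer would, in place of code of your own. Each camera call takes 0.05 s, during which the arm holds its last target. There are 200 camera calls.

## Working session

There is one attempt and no reset: what is moved stays moved. The work goes in short steps, Python scripts to look and compute and a shell command to move; the robot and the scene stay as the last step left them, time stands still between calls to the robot, and variables do not carry over. Pictures are saved under pics/ and viewed, about 12 in all and at most 16, crops included, and the job is handed in when it is done.

```bash
ls; mkdir -p pics; python3 - <<'E'
from rig import get_obs, imaging, robot
import cv2,numpy as np
for n in ("side","top"):
    im=imaging.camera(n); cv2.imwrite(f"pics/{n}0.png",im[:,:,::-1])
    p=imaging.camera_params(n); print(n,{k:np.round(v,4).tolist() for k,v in p.items()})
o=get_obs(); print({k:np.round(v,3).tolist() for k,v in o.items()})
E
```

```text
pics
side {'camera_matrix': [[533.8336, 0.0, 310.8828], [0.0, 533.8336, 232.8202], [0.0, 0.0, 1.0]], 'xyz': [0.2047, -1.229, 1.069], 'rotation': [0.8908, -0.1193, 0.0619, -0.4341]}
top {'camera_matrix': [[514.2679, 0.0, 319.1747], [0.0, 514.2679, 237.4488], [0.0, 0.0, 1.0]], 'xyz': [0.4652, -0.0743, 1.3517], 'rotation': [-0.6971, 0.7165, -0.011, 0.0231]}
{'time': 0.1, 'q': [-1.295, 0.528, 1.434, -0.0, 1.181, -0.179], 'joint_velocities': [0.001, -0.002, -0.003, -0.0, -0.001, 0.0], 'joint_torque': [-0.001, -44.099, -17.715, 0.064, 0.053, -0.0], 'position': [0.274, -0.561, 0.222], 'tool_rot': [-0.689, -0.16, 0.689, -0.159], 'ft_force': [-0.248, -0.344, -0.226], 'moment': [0.031, -0.014, -0.001], 'grip_width': 0.087}
```

View pics/side0.png

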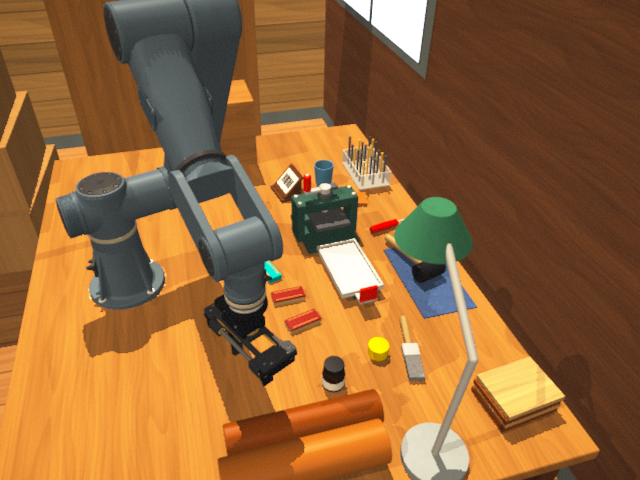

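View pics/top0.png

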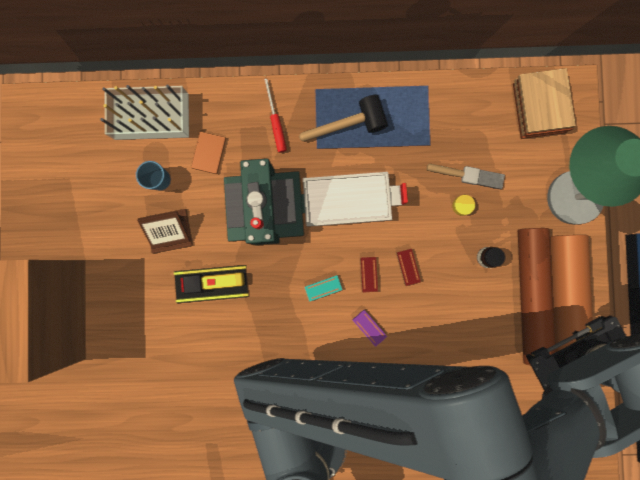

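The side view shows two blanks at (288,295) and (303,320), a turquoise block at (271,271), the press at (325,218), the bed at (350,268) and the ticket at (289,181). In the top view the blanks are at (370,274) and (408,267). Lookalikes are turquoise (323,288) and purple (369,327). The scanner is at (212,283) with its head to the left (+y), the bed handle is at (404,194) and the knob at (256,223). The arm may be hiding a third blank.

```bash
cat > h.py <<'E'
from rig import get_obs, imaging, robot
import cv2,numpy as np
from scipy.spatial.transform import Rotation as R
np.set_printoptions(precision=4,suppress=True)
def snap(n,f=None):
    im=imaging.camera(n)
    if f: cv2.imwrite("pics/"+f,im[:,:,::-1])
    return im
def P(n):
    p=imaging.camera_params(n); r=p["rotation"]
    r=np.array(r); Rm=R.from_quat(r).as_matrix() if r.size==4 else r
    return np.array(p["camera_matrix"]),np.array(p["xyz"]),Rm
def p2w(n,uv,z):
    K,t,Rm=P(n); uv=np.atleast_2d(np.array(uv,float))
    d=(Rm@np.linalg.inv(K)@np.c_[uv,np.ones(len(uv))].T).T
    return t+d*((z-t[2])/d[:,2])[:,None]
def w2p(n,X):
    K,t,Rm=P(n); c=Rm.T@(np.array(X,float)-t); u=K@c; return u[:2]/u[2]
def tri(a,b):  # a=(cam,uv), b likewise -> midpoint, gap
    (n1,u1),(n2,u2)=a,b
    o1,o2=P(n1)[1],P(n2)[1]; d1=p2w(n1,u1,0)[0]-o1; d2=p2w(n2,u2,0)[0]-o2
    s=np.linalg.lstsq(np.c_[d1,-d2],o2-o1,rcond=None)[0]
    q1,q2=o1+s[0]*d1,o2+s[1]*d2; return (q1+q2)/2,np.linalg.norm(q1-q2)
def down(yaw):  # tool x down, tool y (jaw) at yaw deg in world xy
    y=np.array([np.cos(np.radians(yaw)),np.sin(np.radians(yaw)),0]); x=np.array([0,0,-1.])
    return np.c_[x,y,np.cross(x,y)]
def cur():
    o=get_obs(); return np.array(o["position"]),R.from_quat(o["tool_rot"]).as_matrix(),o
def jaw(Rm): return np.degrees(np.arctan2(Rm[1,1],Rm[0,1]))
def go(pos,Rt=None):  # shift mm in tool axes and rotvec deg
    p,Rm,o=cur(); d=Rm.T@(np.array(pos)-p)*1000
    w=np.zeros(3) if Rt is None else np.degrees(R.from_matrix(Rm.T@Rt).as_rotvec())
    print("shift",d.round(1),"turn",w.round(1)); return d,w
E
python3 - <<'E'
from h import *
p,Rm,o=cur();print(Rm,jaw(Rm))
snap("top");snap("side")
for n in("bed_floor","bed_handle","press","crank_axis","crank_knob","scanner","scan_window","label","pad_top","blank_a"):
    for c in("top","side"):
        print(n,c,[(np.round(d["pixel"],1).tolist(),round(d["confidence"],2)) for d in imaging.tip_of(c,n)[:5]])
E
```

```text
[[-0.0006  0.4393 -0.8984]
 [ 0.0019 -0.8983 -0.4393]
 [-1.     -0.002  -0.0003]] -63.94219730125367
bed_floor top [([347.5, 201.1], 0.65)]
bed_floor side [([350.2, 266.7], 0.57)]
bed_handle top [([408.3, 193.5], 0.93)]
bed_handle side []
press top [([261.4, 207.4], 0.94), ([251.7, 197.6], 0.32)]
press side [([323.8, 231.4], 0.58)]
crank_axis top [([250.8, 198.3], 0.76), ([462.2, 170.9], 0.51), ([186.2, 283.3], 0.24)]
crank_axis side [([324.7, 176.9], 0.89), ([349.7, 197.6], 0.61)]
crank_knob top [([253.7, 219.6], 0.72)]
crank_knob side [([306.8, 179.9], 0.76)]
scanner top [([215.8, 282.6], 0.85), ([406.1, 192.9], 0.16)]
scanner side []
scan_window top [([189.3, 284.2], 0.69)]
scan_window side []
label top [([161.6, 231.3], 0.57)]
label side [([286.6, 177.9], 0.57)]
pad_top top [([213.4, 283.3], 0.7)]
pad_top side [([350.4, 268.6], 0.71)]
blank_a top [([369.9, 329.1], 0.88), ([411.8, 266.0], 0.65), ([323.0, 287.4], 0.64), ([365.9, 272.8], 0.63), ([460.2, 205.6], 0.29)]
blank_a side [([284.6, 297.1], 0.87), ([302.6, 322.9], 0.71), ([268.1, 271.7], 0.62)]
```

```bash
python3 -m inch '[[87,[-60,0,0],[0,0,0]],[87,[0,0,0],[0,0,0]]]' 15
```

```text
time: 1.45
position: [0.2746, -0.5617, 0.2835]
tool_rot: [-0.689, -0.16, 0.689, -0.159]
ft_force: [0.8, 0.0, 0.5]
grip_width: 0.0869
```

```bash
python3 - <<'E'
from h import *
im=snap("top");snap("side")
# blanks: red-brown mask via colour in top image
hsv=cv2.cvtColor(im,cv2.COLOR_RGB2HSV)
print("blank hsv",hsv[274,370],hsv[267,408],"table",hsv[330,300])
print("tri knob",tri(("top",[253.7,219.6]),("side",[306.8,179.9])))
print("tri axis",tri(("top",[250.8,198.3]),("side",[324.7,176.9])))
print("tri label",tri(("top",[161.6,231.3]),("side",[286.6,177.9])))
print("tri bed",tri(("top",[347.5,201.1]),("side",[350.2,266.7])))
print("handle",p2w("top",[408.3,193.5],.06),"knob.205",p2w("top",[253.7,219.6],.205),"axis.205",p2w("top",[250.8,198.3],.205),"press0",p2w("top",[261.4,207.4],0))
print("bedfloor",p2w("top",[347.5,201.1],.03),"pad",p2w("top",[213.4,283.3],.004),"scanner",p2w("top",[215.8,282.6],.004),"label",p2w("top",[161.6,231.3],.05))
for n,z in(("blank_a",.016),("bed_handle",.074),("scanner",.035),("pad_top",.004),("bed_floor",.037)):
    for d in imaging.cut_out("top",n)[:5]:
        m=d["pixels"].astype(np.uint8); ys,xs=np.nonzero(m)
        if len(xs)<20: continue
        rc=cv2.minAreaRect(np.c_[p2w("top",np.c_[xs,ys],z)[:,:2]].astype(np.float32)*1000)
        print(n,round(d["confidence"],2),len(xs),np.round(d["box"]),"rect c",np.round(rc[0],1),"size",np.round(rc[1],1),"ang",round(rc[2],1),"hsv",np.median(hsv[ys,xs],0))
cv2.imwrite("pics/crop1.png",cv2.resize(im[140:340,150:430],None,fx=2.8,fy=2.8,interpolation=cv2.INTER_CUBIC)[:,:,::-1])
E
```

```text
blank hsv [  1 187 120] [  1 181 121] table [ 13 156 167]
tri knob (array([0.5638, 0.0907, 0.2036]), np.float64(0.0024823060685896584))
tri axis (array([0.6167, 0.0953, 0.2025]), np.float64(0.0068366833116492625))
tri label (array([0.556 , 0.3458, 0.057 ]), np.float64(0.00280025338656194))
tri bed (array([ 0.628 , -0.13  ,  0.0277]), np.float64(0.013754549924757288))
handle [[ 0.6323 -0.2804  0.06  ]] knob.205 [[0.5649 0.0902 0.205 ]] axis.205 [[0.613  0.0957 0.205 ]] press0 [[0.6144 0.0986 0.    ]]
bedfloor [[ 0.621  -0.1281  0.03  ]] pad [[0.4178 0.2284 0.004 ]] scanner [[0.4195 0.2221 0.004 ]] label [[0.5551 0.3484 0.05  ]]
blank_a 0.76 510 [409. 268.  19.  36.] rect c [ 447.7 -280.7] size [88.2 39.5] ang 12.0 hsv [  2. 182. 120.]
blank_a 0.72 588 [324. 288.  38.  27.] rect c [399.2 -58.9] size [44.9 92.5] ang 16.9 hsv [ 82.  142.  173.5]
blank_a 0.71 544 [372. 328.  32.  37.] rect c [ 293.8 -176.2] size [91.5 40.2] ang 38.3 hsv [149. 122. 145.]
blank_a 0.69 524 [369. 273.  17.  36.] rect c [ 432.7 -177.7] size [91.8 39.7] ang 2.1 hsv [  2. 180. 124.]
blank_a 0.46 10068 [317. 203.
[... 488 characters left out ...]
 160.5] ang 7.7 hsv [ 23. 165. 202.]
pad_top 0.57 1497 [212. 283.  72.  41.] rect c [416.9 234. ] size [ 85.9 192.9] ang 3.5 hsv [ 24. 131.  78.]
pad_top 0.46 4372 [359. 198. 100.  53.] rect c [ 631.6 -151.1] size [130.1 269.1] ang 2.0 hsv [ 23.  34. 222.]
pad_top 0.41 360 [465. 207.  25.  22.] rect c [ 605.  -432.3] size [54.7 52.8] ang 87.7 hsv [ 28. 175. 221.]
bed_floor 0.9 4585 [356. 200. 105.  52.] rect c [ 627.7 -149. ] size [130.1 263.7] ang 2.8 hsv [ 23.  34. 221.]
bed_floor 0.66 920 [213. 284.  59.  25.] rect c [425.9 222.8] size [ 46.7 163.5] ang 7.6 hsv [ 23.  165.  186.5]
bed_floor 0.39 523 [255. 204.  16.  47.] rect c [616.8 109.6] size [119.5  36.6] ang 1.0 hsv [ 19.  45. 190.]
```

View pics/crop1.png

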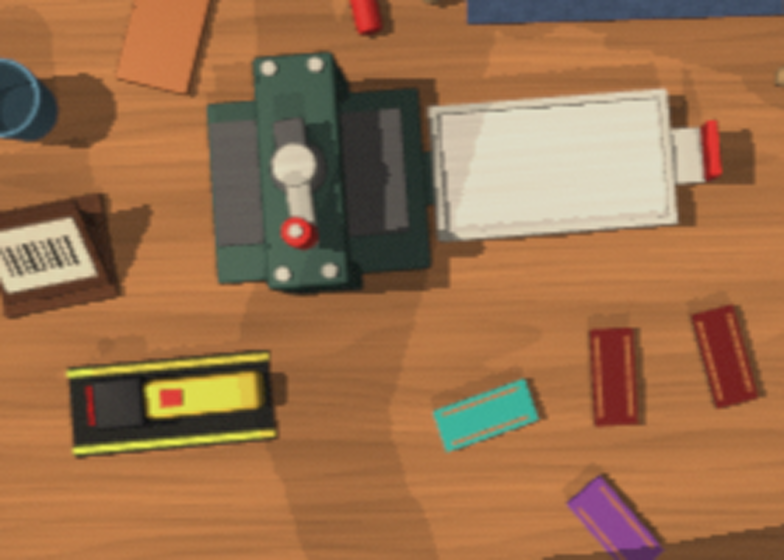

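The crop confirms two genuine dark red-brown blanks, the tray outer corners at about (304,179), (388,172), (392,219) and (306,226), and the knob top at (256,222). Next I'll check which way the label faces and where things sit precisely.

```bash
python3 - <<'E'
from h import *
a=snap("top"); b=snap("side")
A=cv2.resize(a[195:265,125:205],(560,490),interpolation=cv2.INTER_CUBIC)
B=cv2.resize(b[155:211,262:318],(490,490),interpolation=cv2.INTER_CUBIC)
cv2.imwrite("pics/label.png",cv2.resize(np.hstack([A,B]),(800,373))[:,:,::-1])
c=p2w("top",[[303.9,178.6],[388.2,172.1],[392.1,219.3],[306.4,225.7]],.037)
print(c[:,:2],"mean",c.mean(0))
d=[c[0]-c[1],c[3]-c[2]]; print("y-dir",[(np.linalg.norm(v),np.degrees(np.arctan2(v[1],v[0]))-90) for v in d])
print("handle",p2w("top",[404.3,192.9],.074),"knobtop",p2w("top",[256.4,222.5],.225),"bridge bolts",p2w("top",np.array([[268,68],[315,64],[330,270],[282,273]])/2.8+[150,140],.138)[:,:2])
hsv=cv2.cvtColor(a,cv2.COLOR_RGB2HSV)
def blob(lo,hi,box,z):
    x0,y0,x1,y1=box; m=cv2.inRange(hsv[y0:y1,x0:x1],lo,hi); n,l,s,_=cv2.connectedComponentsWithStats(m)
    k=1+np.argmax(s[1:,4]); ys,xs=np.nonzero(l==k)
    w=p2w("top",np.c_[xs+x0,ys+y0],z)[:,:2].astype(np.float32)*1000
    rc=cv2.minAreaRect(w); print(len(xs),"mean",w.mean(0),"rect",np.round(rc[0],1),np.round(rc[1],1),round(rc[2],1))
blob((0,150,80),(6,255,160),(355,250,388,300),.016)
blob((0,150,80),(6,255,160),(390,240,430,300),.016)
blob((24,150,150),(32,255,255),(195,268,245,298),.035)
blob((0,190,120),(6,255,255),(395,175,412,210),.074)
E
```

```text
[[ 0.6816 -0.0174]
 [ 0.692  -0.2345]
 [ 0.5702 -0.2404]
 [ 0.5599 -0.0207]] mean [ 0.6259 -0.1283  0.037 ]
y-dir [(np.float64(0.21732473175566816), np.float64(2.727421124214885)), (np.float64(0.2198998167652924), np.float64(2.6632508472107475))]
handle [[ 0.6322 -0.2682  0.074 ]] knobtop [[0.5566 0.0815 0.225 ]] bridge bolts [[0.7035 0.1162]
 [0.7057 0.076 ]
 [0.5298 0.0671]
 [0.5284 0.1078]]
423 mean [ 431.0294 -178.4926] rect [ 431.5 -178.1] [88.6 39.6] 1.5
419 mean [ 447.6479 -280.8667] rect [ 447.6 -280.9] [88.5 39.3] 13.5
373 mean [424.5405 198.447 ] rect [424.3 201.4] [29.3 98.2] 3.9
95 mean [ 632.2614 -267.5039] rect [ 633.2 -267.6] [48.  12.6] 2.4
```

View pics/label.png

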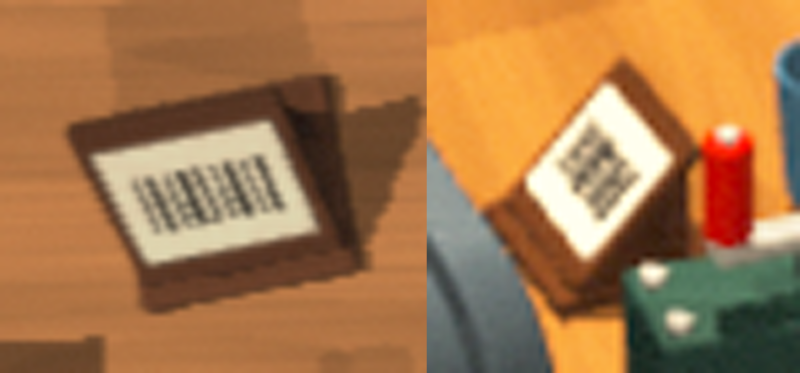

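The label faces the robot (-x), turned slightly. I'll fit its pose and the knob, then head for the first blank at (408,267).

```bash
python3 - <<'E'
from h import *
from scipy.optimize import least_squares
t=[[141.9,224.1],[176.6,217.9],[185,239.1],[152.8,244.7]]; s=[[289.7,167.3],[298.7,178.7],[285.7,194],[276.7,182]]
def corners(p):
    d=np.array([np.cos(p[3]),np.sin(p[3]),0]); l=np.array([-d[1],d[0],0]); u=(d+[0,0,1])/2**.5; c=p[:3]
    return [c+l*p[4]+u*p[5],c-l*p[4]+u*p[5],c-l*p[4]-u*p[5],c+l*p[4]-u*p[5]]
f=lambda p:np.ravel([[w2p("top",X)-a,w2p("side",X)-b] for X,a,b in zip(corners(p),t,s)])
r=least_squares(f,[.556,.347,.05,0,.04,.03]);print("label",r.x,"yaw",np.degrees(r.x[3]),r.fun.round(1))
a=snap("top");b=snap("side")
for n,im,box in(("top",a,(244,208,268,232)),("side",b,(295,165,318,195))):
    h=cv2.cvtColor(im,cv2.COLOR_RGB2HSV);x0,y0,x1,y1=box
    m=cv2.inRange(h[y0:y1,x0:x1],(0,170,110),(8,255,255))|cv2.inRange(h[y0:y1,x0:x1],(170,170,110),(180,255,255))
    ys,xs=np.nonzero(m);print(n,len(xs),xs.mean()+x0,ys.mean()+y0,xs.min()+x0,xs.max()+x0,ys.min()+y0,ys.max()+y0)
    if n=="top":print(p2w("top",[xs.mean()+x0,ys.mean()+y0],.22))
go([.4477,-.2809,.10],down(-76.5))
E
```

```text
label [0.556  0.3418 0.0488 0.1478 0.0433 0.0359] yaw 8.465700456226271 [ 0.6 -0.8 -1.2 -0.3 -0.2 -0.6 -0.9  0.1  0.3 -0.9 -1.2  0.3 -0.2 -0.7
 -1.  -0. ]
top 54 256.0 222.74074074074073 251 260 218 227
[[0.5565 0.0831 0.22  ]]
side 112 306.7857142857143 183.23214285714286 303 310 175 191
shift [ 180.3 -170.  -277.8] turn [12.5 -0.1  0.8]
```

```bash
python3 -m inch '[[70,[26,-24,-40],[0,0,0]],[70,[26,-24,-40],[0,0,0]],[70,[26,-24,-40],[0,0,0]],[70,[26,-24,-40],[0,0,0]],[70,[26,-24,-40],[0,0,0]],[70,[26,-24,-40],[0,0,0]],[70,[24,-26,-38],[0,0,0]],[70,[0,0,0],[7,0,0.8]],[70,[0,0,0],[5.5,0,0]]]' 25
python3 - <<'E'
from h import *
p,Rm,o=cur();print(jaw(Rm)); im=snap("top","t2.png");go([.4477,-.2809,.006],down(-76.5))
snap("side")
for n in("top","side"):print(n,[(np.round(d["pixel"]).tolist(),round(d["confidence"],2)) for d in imaging.tip_of(n,"blank_a")[:6]])
E
```

```text
time: 3.12
position: [0.4548, -0.2777, 0.0941]
tool_rot: [0.704, 0.077, -0.701, 0.083]
ft_force: [-0.1, -0.8, 0.2]
grip_width: 0.07
-76.96493628560151
shift [88.   1.   7.6] turn [-0.6 -0.1 -0.5]
top [([368.0, 272.0], 0.67), ([324.0, 289.0], 0.61)]
side [([240.0, 308.0], 0.96), ([288.0, 298.0], 0.88), ([269.0, 273.0], 0.77), ([303.0, 322.0], 0.7), ([353.0, 197.0], 0.26)]
```

View pics/t2.png

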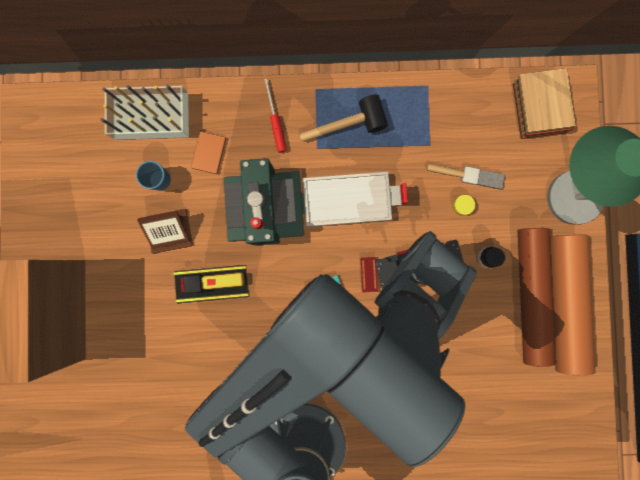

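The top view shows the gripper over the right-hand blank. The area it hid before (bottom right) is empty, so there are two blanks. Next I'll grasp the first one.

```bash
python3 -m inch '[[70,[20,1,7.6],[-0.6,0,-0.5]],[70,[34,0,0],[0,0,0]],[70,[30,0,0],[0,0,0]],[70,[4,0,0],[0,0,0]],[30,[0,0,0],[0,0,0]],[30,[0,0,0],[0,0,0]],[30,[0,0,0],[0,0,0]],[30,[0,0,0],[0,0,0]],[30,[-30,0,0],[0,0,0]],[30,[-50,0,0],[0,0,0]]]' 25
python3 - <<'E'
from h import *
# bed slots: +/-50 along press y about floor centre
c=np.array([.6259,-.1283]);yd=np.array([-.047,.999])
p,Rm,o=cur();print(p,jaw(Rm))
for s in(-.05,.05):print(s,c+s*yd)
go([*(c-.05*yd),.09],down(-87.3))
E
```

```text
time: 4.58
position: [0.4482, -0.2854, 0.0885]
tool_rot: [0.704, 0.085, -0.7, 0.088]
ft_force: [0.5, -0.6, 0.1]
grip_width: 0.0398
[ 0.4482 -0.2854  0.0885] -75.94418233141914
-0.05 [ 0.6282 -0.1782]
0.05 [ 0.6236 -0.0784]
shift [  -0.8  -60.2 -200.7] turn [11.4 -0.3 -0.3]
```

```bash
python3 -m inch '[[30,[-12,-15,-50],[0,0,0]],[30,[0,-15,-50],[0,0,0]],[30,[0,-15,-50],[0,0,0]],[30,[0,-15,-50],[0,0,0]],[30,[0,0,0],[6,-0.3,-0.3]],[30,[0,0,0],[5.4,0,0]],[30,[0,0,0],[0,0,0]]]'
python3 - <<'E'
from h import *
p,Rm,o=cur();print(p,jaw(Rm),o["ft_force"])
go([.6282,-.1782,.0395],down(-87.3)); im=snap("top")
cv2.imwrite("pics/c3.png",cv2.resize(im[150:300,230:430],None,fx=4,fy=4)[:,:,::-1])
E
```

```text
time: 5.45
position: [0.6362, -0.1766, 0.1092]
tool_rot: [0.711, 0.012, -0.703, 0.017]
ft_force: [0.6, -0.1, -0.5]
grip_width: 0.0396
[ 0.6362 -0.1766  0.1092] -87.63783557706319 [ 0.6148 -0.0597 -0.5424]
shift [69.7  0.7  8.8] turn [-0.3 -0.6 -0.5]
```

View pics/c3.png

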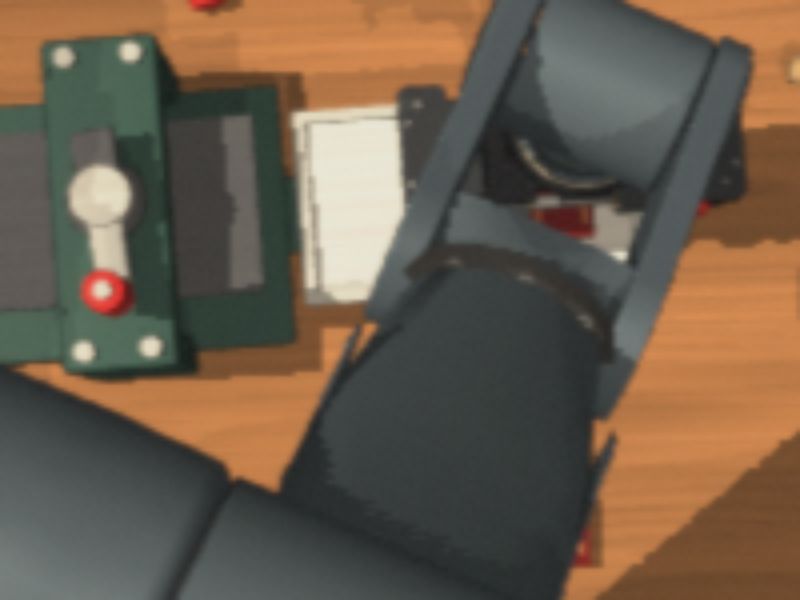

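The blank is held over the bed, with the second one still at about (375,285). Next I'll lower it and release.

```bash
python3 -m inch '[[30,[30,0.7,8.8],[-0.3,-0.6,-0.5]],[30,[30,0,0],[0,0,0]],[30,[7,0,0],[0,0,0]],[30,[2,0,0],[0,0,0]],[54,[0,0,0],[0,0,0]],[54,[0,0,0],[0,0,0]],[54,[0,0,0],[0,0,0]],[54,[-40,0,0],[0,0,0]],[70,[-40,0,0],[0,0,0]]]'
python3 - <<'E'
from h import *
p,Rm,o=cur();print(p,jaw(Rm),o["ft_force"])
go([.4315,-.1782,.10],down(-88.5))
E
```

```text
time: 6.62
position: [0.6271, -0.1791, 0.1224]
tool_rot: [0.707, 0.018, -0.706, 0.018]
ft_force: [0.5, -0.5, -0.2]
grip_width: 0.0584
[ 0.6271 -0.1791  0.1224] -87.06324569511638 [ 0.4928 -0.5098 -0.1927]
shift [ 22.1 -11.  195.3] turn [ 1.4 -0.1 -0. ]
```

Now move above blank 2 and re-measure it before grasping.

```bash
python3 -m inch '[[75,[0,-2,50],[0,0,0]],[75,[0,-3,50],[0,0,0]],[75,[10,-3,50],[0,0,0]],[75,[12,-3,45],[1.4,0,0]],[75,[0,0,0],[0,0,0]]]'
python3 - <<'E'
from h import *
p,Rm,o=cur();print(p,jaw(Rm)); 
a=snap("top");b=snap("side","s4.png")
for n in("top","side"):
  for d in imaging.cut_out(n,"blank_a")[:6]:
    ys,xs=np.nonzero(d["pixels"]); h=np.median(cv2.cvtColor(a if n=="top" else b,cv2.COLOR_RGB2HSV)[ys,xs],0)
    rc=cv2.minAreaRect(p2w(n,np.c_[xs,ys],.012)[:,:2].astype(np.float32)*1000)
    print(n,round(d["confidence"],2),len(xs),np.round(d["box"]),h,np.round(rc[0],1),np.round(rc[1],1),round(rc[2],1))
go([.4315,-.1782,.006],down(-88.5))
E
```

```text
time: 7.25
position: [0.4323, -0.1803, 0.1054]
tool_rot: [0.713, 0.007, -0.701, 0.014]
ft_force: [0.1, -0.6, 0.3]
grip_width: 0.075
[ 0.4323 -0.1803  0.1054] -88.37178690191757
top 0.9 572 [370. 200.  14.  36.] [  3. 178. 125.] [ 630.  -183.1] [93.9 42.1] 3.4
top 0.69 407 [320. 288.  28.  26.] [ 83. 156. 185.] [396.7 -52.7] [39.3 73.1] 16.9
top 0.59 4030 [355. 199. 105.  54.] [ 20.  42. 216.] [ 630.4 -149.3] [132.6 270.6] 3.3
top 0.35 536 [258. 206.  14.  48.] [ 19.   45.  188.5] [618.7 112.4] [ 39.5 123.9] 88.8
side 0.97 476 [287. 295.  32.  14.] [  7.  203.  205.5] [ 432.8 -181.9] [94.4 57.3] 1.4
side 0.79 495 [238. 306.  34.  22.] [150. 141. 128.] [ 293.9 -179.1] [102.1  53.4] 39.5
side 0.64 339 [269. 270.  30.  22.] [ 85. 255. 235.] [397.8 -63.5] [ 47.7 100. ] 18.3
side 0.56 471 [356. 276.  32.  17.] [  8. 211. 181.] [ 640.7 -153.3] [106.3  60. ] 4.0
side 0.32 55 [299. 186.   6.  22.] [ 11. 169.  94.] [609.  364.2] [107.3  18.4] 75.3
shift [100.2  -6.9   9.5] turn [ 0.3 -1.5 -0.9]
```

View pics/s4.png

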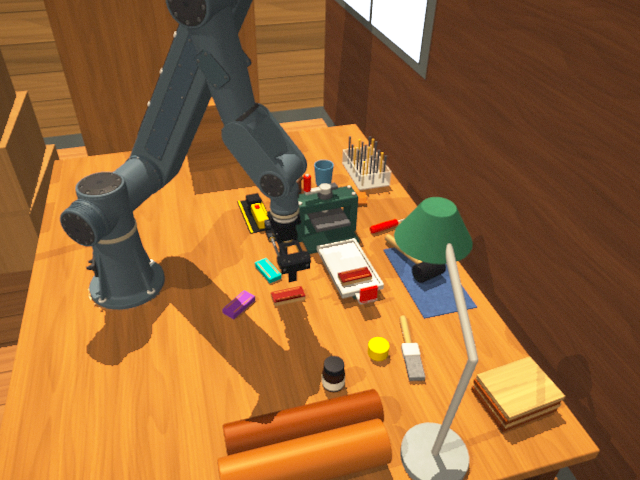

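The side view shows blank 1 flat in the bed at (355,275) and blank 2 under the gripper at (288,295). There are no other red-brown blanks anywhere.

```bash
python3 -m inch '[[75,[10,0,2],[0.3,-1.5,-0.9]],[75,[30,0,0],[0,0,0]]]'
python3 - <<'E'
from h import *
p,Rm,o=cur();print(p,jaw(Rm)); go([.4315,-.1785,.006],down(-88.5))
E
```

```text
time: 7.7
position: [0.4415, -0.1859, 0.0673]
tool_rot: [0.709, 0.008, -0.705, 0.011]
ft_force: [-0.0, 0.3, -0.3]
grip_width: 0.0751
[ 0.4415 -0.1859  0.0673] -88.46447758874454
shift [61.2 -7.9 10.2] turn [ 0.  -0.3 -0.3]
```

```bash
python3 -m inch '[[75,[20,-8,10],[0,-0.3,-0.3]],[75,[20,0,0],[0,0,0]],[75,[17,0,0],[0,0,0]],[75,[4,0,0],[0,0,0]],[30,[0,0,0],[0,0,0]],[30,[0,0,0],[0,0,0]],[30,[0,0,0],[0,0,0]],[30,[0,0,0],[0,0,0]],[30,[0,0,0],[0,0,0]]]' 25
python3 -m inch '[[30,[-30,0,0],[0,0,0]],[30,[-55,0,0],[0,0,0]],[30,[-12,0,0],[0,0,0]]]'
python3 - <<'E'
from h import *
p,Rm,o=cur();print(p,jaw(Rm)); go([.6236,-.0784,.107],down(-87.3))
E
```

```text
time: 8.82
position: [0.4381, -0.1807, 0.0008]
tool_rot: [0.707, 0.01, -0.707, 0.011]
ft_force: [-0.3, -0.1, 0.2]
grip_width: 0.0399
time: 9.2
position: [0.4373, -0.1801, 0.0985]
tool_rot: [-0.706, -0.011, 0.708, -0.01]
ft_force: [0.9, -0.4, -0.5]
grip_width: 0.0399
[ 0.4373 -0.1801  0.0985] -88.24363166098604
shift [  -8.8  -96.  -189.4] turn [-0.9  0.1  0.1]
```

```bash
python3 -m inch '[[30,[-10,-24,-49],[0,0,0]],[30,[0,-24,-49],[0,0,0]],[30,[0,-24,-49],[0,0,0]],[30,[0,-24,-48],[-0.9,0,0]],[30,[0,0,0],[0,0,0]]]'
python3 - <<'E'
from h import *
p,Rm,o=cur();print(p,jaw(Rm)); go([.6295,-.0784,.033],down(-87.3))
E
```

```text
time: 9.82
position: [0.6328, -0.0757, 0.1057]
tool_rot: [-0.705, -0.016, 0.709, -0.014]
ft_force: [-1.0, 0.7, -0.2]
grip_width: 0.0398
[ 0.6328 -0.0757  0.1057] -87.53501902165696
shift [72.7  2.7  3.1] turn [-0.2  0.3  0.1]
```

```bash
python3 -m inch '[[30,[32,2.7,3],[-0.2,0.3,0]],[30,[32,0,0],[0,0,0]],[30,[6,0,0],[0,0,0]],[30,[2,0,0],[0,0,0]]]'
python3 - <<'E'
from h import *
p,Rm,o=cur();print(p,jaw(Rm),o["ft_force"])
E
```

```text
time: 10.32
position: [0.6258, -0.0783, 0.0307]
tool_rot: [-0.705, -0.018, 0.709, -0.015]
ft_force: [-1.1, 2.4, 17.2]
grip_width: 0.0399
[ 0.6258 -0.0783  0.0307] -87.31643217277674 [-1.1352  2.3885 17.215 ]
```

Contact with the floor, so release, lift and move away from the tray to check it. I'll retreat toward the handle's -y side.

```bash
python3 -m inch '[[54,[-0.5,0,0],[0,0,0]],[54,[0,0,0],[0,0,0]],[54,[0,0,0],[0,0,0]],[54,[-40,0,0],[0,0,0]],[54,[-50,0,0],[0,0,0]],[30,[0,50,0],[0,0,0]],[0,[0,60,0],[0,0,0]],[0,[0,60,0],[0,0,0]],[0,[0,60,0],[0,0,0]],[0,[0,0,0],[0,0,0]]]'
python3 - <<'E'
from h import *
p,Rm,o=cur();print(p,jaw(Rm)); a=snap("top");b=snap("side")
A=cv2.resize(a[160:240,230:430],(800,320));B=cv2.resize(b[215:315,285:410],(350,280))
cv2.imwrite("pics/c5.png",np.vstack([A,np.pad(B,((0,0),(0,450),(0,0)))])[:,:,::-1])
go([.634,-.305,.11],down(-87.3))
E
```

```text
time: 11.58
position: [0.6385, -0.3162, 0.1283]
tool_rot: [-0.707, -0.017, 0.707, -0.018]
ft_force: [0.5, 0.4, 0.1]
grip_width: 0.012
[ 0.6385 -0.3162  0.1283] -87.19325085320607
shift [17.7 -5.9  3.6] turn [0.3 0.2 0.2]
```

View pics/c5.png

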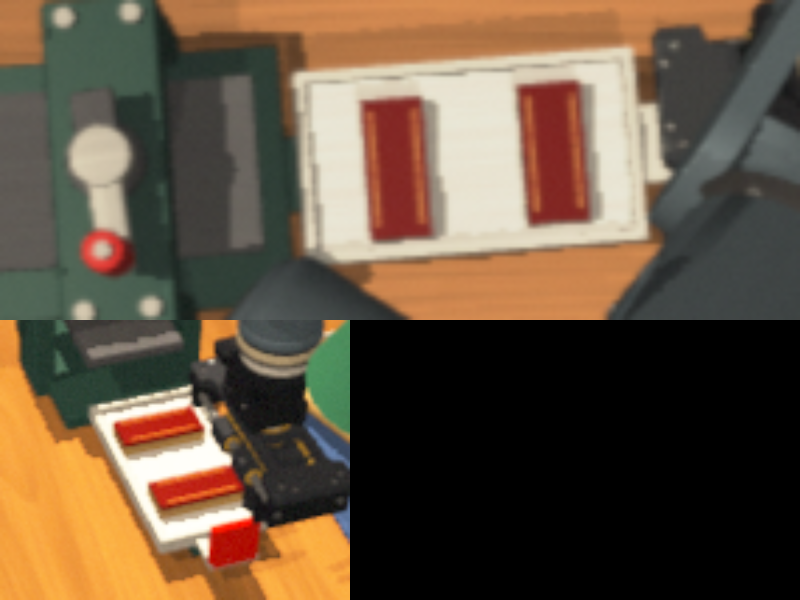

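Both blanks lie flat in the tray, leather up. Next I'll lower the shut fingers behind the handle and push.

```bash
python3 -m inch '[[0,[0,0,4],[0.3,0.2,0.2]],[0,[40,0,0],[0,0,0]],[0,[40,0,0],[0,0,0]],[0,[0,0,0],[0,0,0]],[0,[0,-5,0],[0,0,0]],[0,[0,-5,0],[0,0,0]],[0,[0,-6,0],[0,0,0]],[0,[0,-8,0],[0,0,0]],[0,[0,-10,0],[0,0,0]],[0,[0,-12,0],[0,0,0]],[0,[0,-12,0],[0,0,0]],[0,[0,-12,0],[0,0,0]]]'
python3 - <<'E'
from h import *
p,Rm,o=cur();print(p,jaw(Rm),o["ft_force"],w2p("top",[*p[:2],.12]));go([.634-.047*(p[1]+.305),p[1],.05],down(-87.3))
E
```

```text
time: 13.18
position: [0.6334, -0.2313, 0.0541]
tool_rot: [0.71, 0.017, -0.703, 0.023]
ft_force: [-0.1, -2.2, -0.6]
grip_width: 0.0005
[ 0.6334 -0.2313  0.0541] -86.7542374724567 [-0.0827 -2.1854 -0.5711] [391.7045 190.2886]
shift [ 4.1 -0.2  2.9] turn [ 0.5 -0.5 -0.5]
```

Pushing with 2.2 N. Continue.

```bash
python3 -m inch '[[0,[3,-12,2],[0.5,-0.5,-0.5]],[0,[0,-14,0],[0,0,0]],[0,[0,-14,0],[0,0,0]],[0,[0,-14,0],[0,0,0]],[0,[0,-14,0],[0,0,0]],[0,[0,-14,0],[0,0,0]],[0,[0,-14,0],[0,0,0]],[0,[0,-12,0],[0,0,0]],[0,[0,-12,0],[0,0,0]],[0,[0,-6,0],[0,0,0]]]'
python3 - <<'E'
from h import *
p,Rm,o=cur();print(p,jaw(Rm),o["ft_force"]);go([.634-.047*(p[1]+.305),p[1],.05],down(-87.3))
E
```

```text
time: 14.42
position: [0.6253, -0.0956, 0.0515]
tool_rot: [0.707, 0.018, -0.706, 0.017]
ft_force: [1.0, -2.1, 0.4]
grip_width: 0.0004
[ 0.6253 -0.0956  0.0515] -87.19698195420114 [ 0.9862 -2.0692  0.4024]
shift [ 1.5 -0.1  1.1] turn [ 0.1 -0.1  0. ]
```

```bash
python3 -m inch '[[0,[0,-5,1],[0,0,0]],[0,[0,-4,0],[0,0,0]],[0,[0,-4,0],[0,0,0]]]'; python3 -m inch '[[0,[0,-4,0],[0,0,0]],[0,[0,-3,0],[0,0,0]]]';python3 -m inch '[[0,[0,-3,0],[0,0,0]]]';python3 -m inch '[[0,[0,-3,0],[0,0,0]]]'
```

```text
time: 14.8
position: [0.624, -0.0823, 0.0516]
tool_rot: [0.708, 0.017, -0.706, 0.017]
ft_force: [0.6, -1.3, 1.4]
grip_width: 0.0007
time: 15.05
position: [0.6237, -0.0752, 0.0516]
tool_rot: [0.708, 0.017, -0.706, 0.017]
ft_force: [1.0, -2.5, 0.7]
grip_width: 0.0005
time: 15.18
position: [0.6235, -0.0721, 0.0516]
tool_rot: [0.708, 0.017, -0.706, 0.017]
ft_force: [-0.0, -2.6, 0.5]
grip_width: 0.0005
time: 15.3
position: [0.6234, -0.069, 0.0516]
tool_rot: [0.708, 0.017, -0.706, 0.017]
ft_force: [1.1, -2.3, 0.4]
grip_width: 0.0005
```

```bash
for i in 1 2; do :; done; python3 -m inch '[[0,[0,-3,0],[0,0,0]]]';python3 -m inch '[[0,[0,-3,0],[0,0,0]]]';python3 -m inch '[[0,[0,-2,0],[0,0,0]]]';python3 -m inch '[[0,[0,-2,0],[0,0,0]]]'
```

```text
time: 15.42
position: [0.6232, -0.0658, 0.0516]
tool_rot: [0.708, 0.017, -0.706, 0.017]
ft_force: [0.8, -2.2, 0.8]
grip_width: 0.0004
time: 15.55
position: [0.6233, -0.0647, 0.0517]
tool_rot: [0.708, 0.016, -0.706, 0.019]
ft_force: [-0.5, -12.6, -1.4]
grip_width: 0.0006
time: 15.68
position: [0.6233, -0.0649, 0.0517]
tool_rot: [0.708, 0.015, -0.706, 0.021]
ft_force: [-0.0, -9.2, 0.1]
grip_width: 0.0005
time: 15.8
position: [0.6233, -0.065, 0.0517]
tool_rot: [0.708, 0.014, -0.706, 0.023]
ft_force: [0.6, -8.3, 0.2]
grip_width: 0.0008
```

End stop reached (force step to 12 N). Retreat, raise and check the bed and the knob.

```bash
python3 -m inch '[[0,[0,20,0],[0,0,0]],[0,[0,40,0],[0,0,0]],[0,[-50,20,0],[0,0,0]],[30,[-60,0,0],[0,0,0]],[45,[-60,0,0],[0,0,0]],[45,[-40,0,0],[0,0,0]],[45,[0,0,0],[0,0,0]]]'
python3 - <<'E'
from h import *
p,Rm,o=cur();print(p,jaw(Rm))
a=snap("top");b=snap("side")
for n,im,box in(("top",a,(244,208,268,232)),("side",b,(295,165,318,195))):
    h=cv2.cvtColor(im,cv2.COLOR_RGB2HSV);x0,y0,x1,y1=box
    m=cv2.inRange(h[y0:y1,x0:x1],(0,170,110),(8,255,255))|cv2.inRange(h[y0:y1,x0:x1],(170,170,110),(180,255,255))
    ys,xs=np.nonzero(m);print(n,len(xs),xs.mean()+x0,ys.mean()+y0,xs.min()+x0,xs.max()+x0,ys.min()+y0,ys.max()+y0)
A=cv2.resize(a[150:260,220:350],(780,660))[:550];cv2.imwrite("pics/c6.png",A[:,:,::-1])
E
```

```text
time: 16.68
position: [0.6238, -0.1468, 0.2649]
tool_rot: [-0.703, -0.017, 0.71, -0.017]
ft_force: [0.3, -0.4, -0.6]
grip_width: 0.033
[ 0.6238 -0.1468  0.2649] -87.20873021833707
top 55 256.1272727272727 222.85454545454544 251 261 218 227
side 110 306.8545454545455 183.22727272727272 303 310 175 191
```

View pics/c6.png

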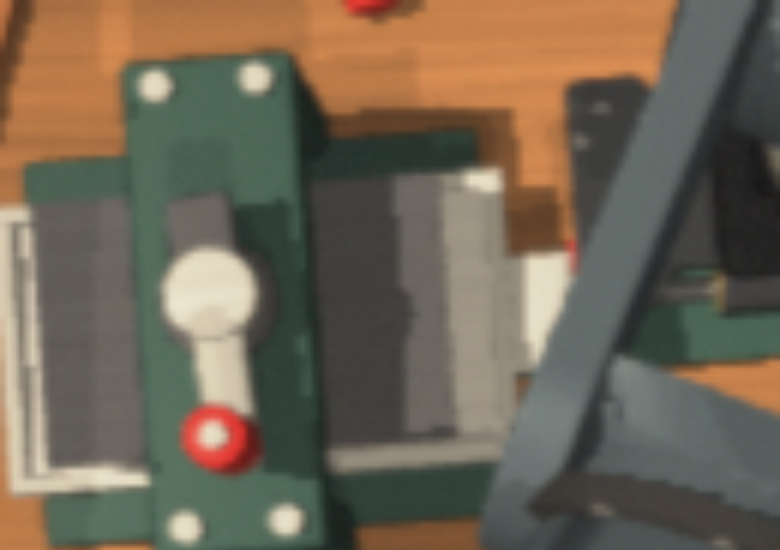

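The bed is centred under the bridge, fully home. In the crop the hub is at (210,293) and the knob at (218,437).

```bash
python3 - <<'E'
from h import *
for z in(.195,.2,.205):print("side",z,p2w("side",[306.9,183.3],z))
for z in(.215,.22,.225,.228):print("top",z,p2w("top",[256.0,222.8],z)[:,:2],"pin",p2w("top",[255.3,222.3],z)[:,:2])
for z in(.17,.185,.2):print("hub",z,p2w("top",[255.0,198.8],z)[:,:2])
# project hypothesis cylinder
for k in([.557,.083],[.5575,.085],[.557,.087]):print(k,w2p("side",[*k,.2]),w2p("top",[*k,.222]))
go([.5572,.0845,.26],down(-87.3))
E
```

```text
side 0.195 [[0.5614 0.0855 0.195 ]]
side 0.2 [[0.5594 0.0779 0.2   ]]
side 0.205 [[0.5573 0.0704 0.205 ]]
top 0.215 [[0.5567 0.0838]] pin [[0.5579 0.0853]]
top 0.22 [[0.5563 0.0831]] pin [[0.5575 0.0846]]
top 0.225 [[0.5559 0.0824]] pin [[0.5571 0.0839]]
top 0.228 [[0.5557 0.082 ]] pin [[0.5568 0.0835]]
hub 0.17 [[0.6161 0.0912]]
hub 0.185 [[0.6142 0.0891]]
hub 0.2 [[0.6123 0.087 ]]
[0.557, 0.083] [305.7006 182.5256] [255.9198 222.4231]
[0.5575, 0.085] [305.6891 182.155 ] [255.0114 222.2229]
[0.557, 0.087] [305.357  181.8311] [254.1125 222.4743]
shift [   2.6 -233.2   53. ] turn [0.1 1.  0.2]
```

```bash
python3 -m inch '[[50,[0,-58,13],[0,0,0]],[50,[0,-58,13],[0,0,0]],[50,[0,-58,13],[0,0,0]],[50,[0,-58,13],[0,1,0]],[50,[0,0,0],[0,0,0]]]'
python3 - <<'E'
from h import *
p,Rm,o=cur();print(p,jaw(Rm))
go([.5573,.083,.2],down(-87.3))
E
```

```text
time: 17.4
position: [0.5491, 0.0892, 0.2498]
tool_rot: [-0.698, -0.02, 0.716, -0.012]
ft_force: [0.3, -1.5, -0.1]
grip_width: 0.0498
[0.5491 0.0892 0.2498] -87.46656418195313
shift [49.5  7.2 -9.2] turn [-0.2  1.5  0.7]
```

```bash
python3 -m inch '[[50,[0,7,-9],[0,1.5,0.7]],[50,[0,0,0],[0,0,0]]]'
python3 - <<'E'
from h import *
p,Rm,o=cur();print(p,jaw(Rm))
go([.5573,.083,.186],down(-87.3))
a=snap("top");b=snap("side")
A=cv2.resize(a[180:260,210:310],(480,384));B=cv2.resize(b[140:220,270:350],(384,384))
cv2.imwrite("pics/c7.png",np.hstack([A,B])[:, :800,::-1])
E
```

```text
time: 17.65
position: [0.5582, 0.081, 0.2466]
tool_rot: [-0.706, -0.015, 0.708, -0.016]
ft_force: [0.1, -0.2, 0.1]
grip_width: 0.05
[0.5582 0.081  0.2466] -87.47741535519084
shift [60.6 -2.1  0.6] turn [-0.2  0.2 -0.1]
```

View pics/c7.png

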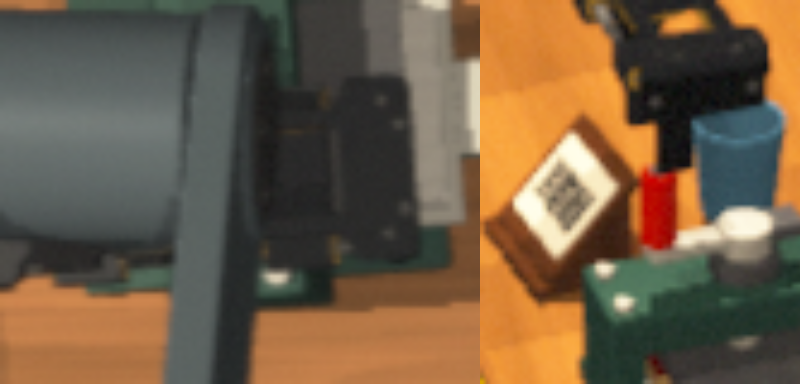

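In the side view the near finger lines up with the knob, at the expected parallax offset. Descend and close.

```bash
python3 -m inch '[[50,[20,-2,0.6],[0,0,0]],[50,[20,0,0],[0,0,0]],[50,[15,0,0],[0,0,0]]]'
python3 - <<'E'
from h import *
p,Rm,o=cur();print(p,jaw(Rm),o["ft_force"]);go([.5573,.083,.187],down(-87.3))
E
```

```text
time: 18.12
position: [0.5601, 0.0794, 0.1918]
tool_rot: [0.708, 0.013, -0.706, 0.014]
ft_force: [-1.4, 0.1, -0.0]
grip_width: 0.0504
[0.5601 0.0794 0.1918] -87.83463028057429 [-1.3736  0.124  -0.0254]
shift [ 4.8 -3.7  2.7] turn [-0.5 -0.1 -0.1]
```

```bash
python3 -m inch '[[50,[3,-3.7,2.7],[-0.5,0,0]],[50,[0,0,0],[0,0,0]]]' 10
python3 -m inch '[[32,[0,0,0],[0,0,0]],[32,[0,0,0],[0,0,0]]]' | grep -v rot;python3 -m inch '[[30,[0,0,0],[0,0,0]]]'| grep -v rot;python3 -m inch '[[28,[0,0,0],[0,0,0]]]'| grep -v rot;python3 -m inch '[[26,[0,0,0],[0,0,0]]]'| grep -v rot;python3 -m inch '[[25,[0,0,0],[0,0,0]]]'| grep -v rot
```

```text
time: 18.38
position: [0.5569, 0.0822, 0.1877]
tool_rot: [-0.707, -0.016, 0.707, -0.017]
ft_force: [-0.2, 0.6, -0.2]
grip_width: 0.0498
time: 18.62
position: [0.5578, 0.0822, 0.189]
ft_force: [-0.1, -0.0, 0.1]
grip_width: 0.0376
time: 18.75
position: [0.5581, 0.0823, 0.1894]
ft_force: [-0.5, 0.1, 0.5]
grip_width: 0.0324
time: 18.88
position: [0.5583, 0.0824, 0.1897]
ft_force: [0.1, -0.2, -0.3]
grip_width: 0.0296
time: 19.0
position: [0.5582, 0.0828, 0.1898]
ft_force: [-0.6, 2.5, -0.8]
grip_width: 0.0273
time: 19.12
position: [0.5581, 0.0832, 0.1897]
ft_force: [-0.4, 2.1, -0.3]
grip_width: 0.0257
```

Contact shows the knob's original y is about 0.0844. Close fully and compute the circle rows.

```bash
cat >> h.py <<'E'
def circ(ax,ang_to_list,r=.060,z=.188,yaw=-87.3):
    p,Rm,o=cur(); D=down(yaw); w=np.degrees(R.from_matrix(Rm.T@D).as_rotvec())
    a=np.degrees(np.arctan2(p[1]-ax[1],p[0]-ax[0])); print("pos",p,"ang",round(a%360,1),"r",np.linalg.norm(p[:2]-ax).round(4),"F",o["ft_force"],"turn",w.round(1),"grip",o["grip_width"])
    q=p.copy()
    for i,t in enumerate(ang_to_list):
        n=np.array([ax[0]+r*np.cos(np.radians(t)),ax[1]+r*np.sin(np.radians(t)),z])
        d=(Rm if i==0 else D).T@(n-q)*1000; q=n; print(t,d.round(1).tolist())
E
python3 -m inch '[[15,[0,0,0],[0,0,0]],[15,[0,0,0],[0,0,0]],[15,[0,0,0],[0,0,0]]]' 14
python3 - <<'E'
from h import *
circ(np.array([.6162,.0925]),list(range(180,0,-15)))
E
```

```text
time: 19.5
position: [0.5581, 0.0833, 0.1898]
tool_rot: [0.708, 0.016, -0.706, 0.016]
ft_force: [-0.5, 1.6, 0.6]
grip_width: 0.0237
pos [0.5581 0.0833 0.1898] ang 189.0 r 0.0588 F [-0.4627  1.5574  0.6032] turn [-0.1 -0.2 -0. ] grip 0.023673611390757614
180 [1.8, -9.3, 1.5]
165 [0.0, -15.4, -2.8]
150 [0.0, -14.2, -6.7]
135 [0.0, -12.0, -10.1]
120 [0.0, -8.9, -12.9]
105 [0.0, -5.3, -14.7]
90 [0.0, -1.3, -15.6]
75 [0.0, 2.8, -15.4]
60 [0.0, 6.7, -14.2]
45 [0.0, 10.1, -12.0]
30 [0.0, 12.9, -8.9]
15 [0.0, 14.7, -5.3]
```

```bash
python3 -m inch '[[15,[1,-9.3,0],[0,0,0]],[15,[0,-15.4,-2.8],[0,0,0]],[15,[0,-14.2,-6.7],[0,0,0]],[15,[0,-12,-10.1],[0,0,0]],[15,[0,-8.9,-12.9],[0,0,0]],[15,[0,-5.3,-14.7],[0,0,0]],[15,[0,-1.3,-15.6],[0,0,0]],[15,[0,0,0],[0,0,0]]]' 
python3 - <<'E'
from h import *
circ(np.array([.6162,.0925]),list(range(75,-105,-15)))
E
```

```text
time: 20.5
position: [0.623, 0.1524, 0.1897]
tool_rot: [0.709, 0.013, -0.705, 0.022]
ft_force: [0.7, -3.8, 0.6]
grip_width: 0.0236
pos [0.623  0.1524 0.1897] ang 83.5 r 0.0603 F [ 0.723  -3.7689  0.6196] turn [ 0.1 -0.3 -0.8] grip 0.023634151889425546
75 [1.7, 2.3, -8.6]
60 [0.0, 6.7, -14.2]
45 [0.0, 10.1, -12.0]
30 [0.0, 12.9, -8.9]
15 [0.0, 14.7, -5.3]
0 [0.0, 15.6, -1.3]
-15 [0.0, 15.4, 2.8]
-30 [0.0, 14.2, 6.7]
-45 [0.0, 12.0, 10.1]
-60 [0.0, 8.9, 12.9]
-75 [0.0, 5.3, 14.7]
-90 [0.0, 1.3, 15.6]
```

```bash
python3 -m inch '[[15,[0,2.3,-8.6],[0,0,-0.8]],[15,[0,6.7,-14.2],[0,0,0]],[15,[0,10.1,-12],[0,0,0]],[15,[0,12.9,-8.9],[0,0,0]],[15,[0,14.7,-5.3],[0,0,0]],[15,[0,15.6,-1.3],[0,0,0]]]' 
python3 - <<'E'
from h import *
circ(np.array([.6162,.0925]),list(range(-15,-105,-15)))
E
```

```text
time: 21.25
position: [0.6776, 0.0922, 0.1896]
tool_rot: [-0.707, -0.02, 0.707, -0.016]
ft_force: [-5.4, 1.7, 6.1]
grip_width: 0.0233
pos [0.6776 0.0922 0.1896] ang 359.7 r 0.0614 F [-5.3811  1.72    6.0866] turn [0.2 0.  0.3] grip 0.023317866279218325
-15 [1.5, 15.0, 4.2]
-30 [0.0, 14.2, 6.7]
-45 [0.0, 12.0, 10.1]
-60 [0.0, 8.9, 12.9]
-75 [0.0, 5.3, 14.7]
-90 [0.0, 1.3, 15.6]
```

```bash
python3 -m inch '[[15,[0,15,4.2],[0.2,0,0]],[15,[0,14.2,6.7],[0,0,0]],[15,[0,12,10.1],[0,0,0]],[15,[0,8.9,12.9],[0,0,0]],[15,[0,5.3,14.7],[0,0,0]],[15,[0,1.3,15.6],[0,0,0]]]' 
python3 - <<'E'
from h import *
circ(np.array([.6160,.0922]),list(range(255,75,-15)))
E
```

```text
time: 22.0
position: [0.6152, 0.0323, 0.1896]
tool_rot: [0.71, 0.021, -0.704, 0.01]
ft_force: [1.6, 8.4, 0.2]
grip_width: 0.0234
pos [0.6152 0.0323 0.1896] ang 269.3 r 0.0599 F [1.6069 8.3894 0.1702] turn [-0.2 -0.5  0.9] grip 0.023437126109201945
255 [1.6, -2.6, 14.7]
240 [0.0, -6.7, 14.2]
225 [0.0, -10.1, 12.0]
210 [0.0, -12.9, 8.9]
195 [0.0, -14.7, 5.3]
180 [0.0, -15.6, 1.3]
165 [0.0, -15.4, -2.8]
150 [0.0, -14.2, -6.7]
135 [0.0, -12.0, -10.1]
120 [0.0, -8.9, -12.9]
105 [0.0, -5.3, -14.7]
90 [0.0, -1.3, -15.6]
```

```bash
python3 -m inch '[[15,[0,-3.4,14.5],[0,-0.5,0.9]],[15,[0,-6.7,14.2],[0,0,0]],[15,[0,-10.1,12],[0,0,0]],[15,[0,-12.9,8.9],[0,0,0]],[15,[0,-14.7,5.3],[0,0,0]],[15,[0,-15.4,1.3],[0,0,0]],[15,[0,-15.4,-2.8],[0,0,0]],[15,[0,-14.2,-6.7],[0,0,0]],[15,[0,-12,-10.1],[0,0,0]],[15,[0,-8.9,-12.9],[0,0,0]],[15,[0,-5.3,-14.7],[0,0,0]],[15,[0,-1.3,-15.6],[0,0,0]]]' 
python3 - <<'E'
from h import *
circ(np.array([.6157,.0928]),list(range(75,-105,-15)),r=.0594)
E
```

```text
time: 23.5
position: [0.62, 0.1528, 0.1896]
tool_rot: [0.71, 0.01, -0.704, 0.023]
ft_force: [-2.6, -8.3, 4.7]
grip_width: 0.0234
pos [0.62   0.1528 0.1896] ang 85.9 r 0.0601 F [-2.5933 -8.3257  4.6853] turn [ 0.  -0.5 -1. ] grip 0.023360392577301825
75 [1.7, 3.1, -10.9]
60 [0.0, 6.6, -14.0]
45 [0.0, 10.0, -11.8]
30 [0.0, 12.7, -8.8]
15 [0.0, 14.6, -5.3]
0 [0.0, 15.5, -1.3]
-15 [0.0, 15.3, 2.7]
-30 [0.0, 14.0, 6.6]
-45 [0.0, 11.8, 10.0]
-60 [0.0, 8.8, 12.7]
-75 [0.0, 5.3, 14.6]
-90 [0.0, 1.3, 15.5]
```

```bash
python3 -m inch '[[15,[0,3.5,-10.9],[0,-0.5,-1]],[15,[0,6.6,-14],[0,0,0]],[15,[0,10,-11.8],[0,0,0]],[15,[0,12.7,-8.8],[0,0,0]],[15,[0,14.6,-5],[0,0,0]],[15,[0,15.5,-1.3],[0,0,0]],[15,[0,15.3,2.7],[0,0,0]],[15,[0,14,6.6],[0,0,0]],[15,[0,11.8,10],[0,0,0]],[15,[0,8.8,12.7],[0,0,0]],[15,[0,5,14.6],[0,0,0]],[15,[0,1,15.5],[0,0,0]]]' 
python3 - <<'E'
from h import *
circ(np.array([.6157,.0928]),list(range(255,75,-15)),r=.0594)
E
```

```text
time: 25.0
position: [0.6153, 0.0323, 0.1896]
tool_rot: [-0.706, -0.02, 0.707, -0.012]
ft_force: [2.3, 5.8, 2.1]
grip_width: 0.0232
pos [0.6153 0.0323 0.1896] ang 269.6 r 0.0605 F [2.3209 5.7892 2.0594] turn [-0.1  0.1  0.7] grip 0.023191820400050467
255 [1.7, -3.8, 14.8]
240 [0.0, -6.6, 14.0]
225 [0.0, -10.0, 11.8]
210 [0.0, -12.7, 8.8]
195 [0.0, -14.6, 5.3]
180 [0.0, -15.5, 1.3]
165 [0.0, -15.3, -2.7]
150 [0.0, -14.0, -6.6]
135 [0.0, -11.8, -10.0]
120 [0.0, -8.8, -12.7]
105 [0.0, -5.3, -14.6]
90 [0.0, -1.3, -15.5]
```

```bash
python3 -m inch '[[15,[0,-3.8,14.6],[0,0,0.7]],[15,[0,-6.6,14],[0,0,0]],[15,[0,-10,11.8],[0,0,0]],[15,[0,-12.7,8.8],[0,0,0]],[15,[0,-14.6,5.3],[0,0,0]],[15,[0,-15.5,1.3],[0,0,0]],[15,[0,-15.3,-2.7],[0,0,0]],[15,[0,-14,-6.6],[0,0,0]],[15,[0,-11.8,-10],[0,0,0]],[15,[0,-8.8,-12.7],[0,0,0]],[15,[0,-5,-14.6],[0,0,0]],[15,[0,-0.8,-15.5],[0,0,0]]]' 
python3 - <<'E'
from h import *
circ(np.array([.6157,.0928]),list(range(75,-105,-15)),r=.0594)
E
```

```text
time: 26.5
position: [0.6187, 0.1527, 0.1895]
tool_rot: [0.709, 0.012, -0.704, 0.022]
ft_force: [-2.6, -6.3, 6.0]
grip_width: 0.0236
pos [0.6187 0.1527 0.1895] ang 87.1 r 0.06 F [-2.6319 -6.3362  6.0354] turn [ 0.1 -0.4 -0.8] grip 0.023570064029203232
75 [1.7, 3.1, -12.2]
60 [0.0, 6.6, -14.0]
45 [0.0, 10.0, -11.8]
30 [0.0, 12.7, -8.8]
15 [0.0, 14.6, -5.3]
0 [0.0, 15.5, -1.3]
-15 [0.0, 15.3, 2.7]
-30 [0.0, 14.0, 6.6]
-45 [0.0, 11.8, 10.0]
-60 [0.0, 8.8, 12.7]
-75 [0.0, 5.3, 14.6]
-90 [0.0, 1.3, 15.5]
```

```bash
python3 -m inch '[[15,[0,3.5,-12.2],[0,-0.4,-0.8]],[15,[0,6.6,-14],[0,0,0]],[15,[0,10,-11.8],[0,0,0]],[15,[0,12.7,-8.8],[0,0,0]],[15,[0,14.6,-5],[0,0,0]],[15,[0,15.5,-1.3],[0,0,0]],[15,[0,15.3,2.7],[0,0,0]],[15,[0,14,6.6],[0,0,0]],[15,[0,11.8,10],[0,0,0]],[15,[0,8.8,12.7],[0,0,0]],[15,[0,5,14.6],[0,0,0]],[15,[0,1,15.5],[0,0,0]]]' 
python3 - <<'E'
from h import *
circ(np.array([.6157,.0928]),[255,240,225,210,200,194],r=.0594)
E
```

```text
time: 28.0
position: [0.6169, 0.0324, 0.1896]
tool_rot: [-0.706, -0.019, 0.708, -0.015]
ft_force: [2.1, 2.4, 4.0]
grip_width: 0.0234
pos [0.6169 0.0324 0.1896] ang 271.1 r 0.0604 F [2.0953 2.4129 4.03  ] turn [0.1 0.1 0.3] grip 0.02337447319160615
255 [1.7, -3.8, 16.4]
240 [0.0, -6.6, 14.0]
225 [0.0, -10.0, 11.8]
210 [0.0, -12.7, 8.8]
200 [0.0, -9.6, 3.9]
194 [0.0, -6.0, 1.5]
```

```bash
python3 -m inch '[[15,[0,-3.8,16.4],[0,0,0.3]],[15,[0,-6.6,14],[0,0,0]],[15,[0,-10,11.8],[0,0,0]],[15,[0,-12.7,8.8],[0,0,0]],[15,[0,-9.6,3.9],[0,0,0]],[15,[0,-5,1.5],[0,0,0]],[15,[0,0,0],[0,0,0]]]' 
python3 - <<'E'
from h import *
p,Rm,o=cur();print(p);go([.5578,.0843,p[2]],down(-87.3))
E
```

```text
time: 28.88
position: [0.558, 0.0834, 0.1896]
tool_rot: [0.713, 0.02, -0.7, 0.01]
ft_force: [5.0, 2.0, 0.7]
grip_width: 0.0238
[0.558  0.0834 0.1896]
shift [ 0.  -0.9  0.1] turn [-0.3 -1.1  0.8]
```

```bash
python3 -m inch '[[15,[0,-1,0],[0,-1.1,0.8]],[15,[0,0,0],[0,0,0]]]'; python3 -m inch '[[50,[0,0,0],[0,0,0]],[50,[0,0,0],[0,0,0]],[50,[0,0,0],[0,0,0]],[50,[-30,0,0],[0,0,0]],[50,[-50,0,0],[0,0,0]],[50,[0,60,0],[0,0,0]],[50,[0,60,0],[0,0,0]],[60,[0,60,0],[0,0,0]],[60,[0,40,0],[0,0,0]],[60,[0,0,0],[0,0,0]]]' 
python3 - <<'E'
from h import *
p,Rm,o=cur();print(p,jaw(Rm))
a=snap("top");b=snap("side")
for n,im,box in(("top",a,(244,208,268,232)),("side",b,(295,165,318,195))):
    h=cv2.cvtColor(im,cv2.COLOR_RGB2HSV);x0,y0,x1,y1=box
    m=cv2.inRange(h[y0:y1,x0:x1],(0,170,110),(8,255,255))|cv2.inRange(h[y0:y1,x0:x1],(170,170,110),(180,255,255))
    ys,xs=np.nonzero(m);print(n,len(xs),xs.mean()+x0,ys.mean()+y0,xs.min()+x0,xs.max()+x0,ys.min()+y0,ys.max()+y0)
E
```

```text
time: 29.12
position: [0.5577, 0.0841, 0.1897]
tool_rot: [0.708, 0.015, -0.706, 0.014]
ft_force: [5.9, 0.4, 0.2]
grip_width: 0.0238
time: 30.38
position: [0.5545, -0.1402, 0.266]
tool_rot: [-0.697, -0.018, 0.716, -0.014]
ft_force: [-0.5, 0.0, 0.2]
grip_width: 0.0596
[ 0.5545 -0.1402  0.266 ] -87.38583785906084
top 57 256.57894736842104 222.91228070175438 251 261 218 227
side 112 306.88392857142856 183.49107142857142 303 310 175 191
```

The knob is back within about 0.5 px (around 1 mm) of its start. Now re-measure the scanner.

```bash
python3 - <<'E'
from h import *
a=snap("top"); h=cv2.cvtColor(a,cv2.COLOR_RGB2HSV)
cv2.imwrite("pics/c8.png",cv2.resize(a[255:310,160:265],(800,419),interpolation=cv2.INTER_CUBIC)[:,:,::-1])
for d in imaging.cut_out("top","scanner")[:1]:print(d["box"],d["confidence"])
print([(d["pixel"],d["confidence"]) for n in("scanner","scan_window","pad_top") for d in imaging.tip_of("top",n)[:1]])
E
```

```text
[215.5, 284.2, 63.0, 24.1] 0.68
[([215.1, 278.9], 0.83), ([187.6, 283.1], 0.91), ([212.0, 283.5], 0.57)]
```

View pics/c8.png

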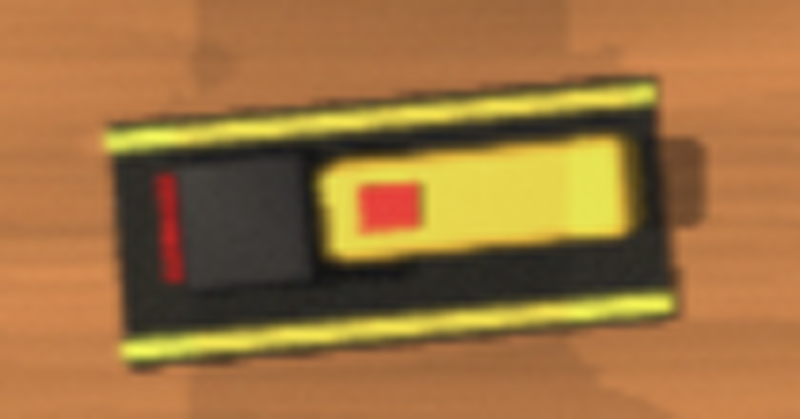

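The scanner lies on its pad, head to the left: window at crop (168,230), handle from (322,212) to (632,187). The pad corners are at (105,128), (655,78), (678,310) and (122,365).

```bash
python3 - <<'E'
from h import *
f=lambda L,z:p2w("top",np.array(L)/7.62+[160,255],z)
H=f([[322,212],[632,187]],.036);W=f([[172,230]],.035)
pc=f([[105,128],[655,78],[678,310],[122,365]],.004);print("pad",pc.mean(0)[:2],"yaw",np.degrees(np.arctan2(*(pc[0]-pc[1])[1::-1])),np.degrees(np.arctan2(*(pc[3]-pc[2])[1::-1])),np.linalg.norm(pc[0]-pc[1]))
v=H[0]-H[1];print("handle",H[:,:2],np.linalg.norm(v),"yaw",np.degrees(np.arctan2(v[1],v[0])));v2=W[0]-H[1];yaw=np.arctan2(v2[1],v2[0]);print("yaw",np.degrees(yaw),np.linalg.norm(v2),W)
d=np.array([np.cos(yaw),np.sin(yaw)])
o=H[0][:2]-.025*d; o2=H[1][:2]+.08*d; print("origin",o,o2)
g=(o+o2)/2-.010*d;print("grasp",g)
p,Rm,_=cur();j=np.degrees(yaw)-90
go([*g,.15],down(j)); go([*g,.15],down(j-180))
print("q",_["q"])
E
```

```text
pad [0.4165 0.2344] yaw 93.63916336564262 94.13679112782624 0.19092085151782798
handle [[0.4209 0.2499]
 [0.4266 0.1453]] 0.10477121033254246 yaw 93.07864019887377
yaw 93.81191732678268 0.15598651000796077 [[0.4162 0.3009 0.035 ]]
origin [0.4226 0.2249] [0.4213 0.2251]
grasp [0.4226 0.215 ]
shift [ 121.5 -356.7  110.9] turn [-90.8   0.9   1.4]
shift [ 121.5 -356.7  110.9] turn [89.2  1.4 -0.9]
q [-0.4319  0.4179  1.4973 -0.0075  1.252   1.0892]
```

```bash
python3 -m inch '[[60,[0,-40,35],[0,0,0]],[60,[0,-50,35],[0,0,0]],[60,[0,-58,15],[0,0,0]],[60,[0,-58,10],[0,0,0]],[60,[0,-58,8],[0,0,0]],[60,[0,-58,8],[0,0,0]],[60,[40,-35,0],[0,0,0]],[60,[0,0,0],[-10,0,0]],[60,[0,0,0],[-10,0,0]],[60,[0,0,0],[-10,0,0]],[60,[0,0,0],[-10,0,0]],[60,[0,0,0],[-10,0,0]]]'
python3 -m inch '[[60,[0,0,0],[-10,0,0]],[60,[0,0,0],[-10,0,0]],[60,[0,0,0],[-10,0,0]],[60,[0,0,0],[-10,0,0]],[60,[0,0,0],[0,0,0]]]'
python3 - <<'E'
from h import *
go([.4219,.215,.15],down(3.8));print(cur()[2]["q"])
E
```

```text
time: 32.22
position: [0.4161, 0.2353, 0.2323]
tool_rot: [-0.62, -0.335, 0.63, -0.326]
ft_force: [0.6, -0.3, 0.4]
grip_width: 0.0599
time: 32.85
position: [0.4132, 0.239, 0.2333]
tool_rot: [0.464, 0.538, -0.468, 0.526]
ft_force: [-0.1, -0.4, -0.2]
grip_width: 0.0602
shift [83.   6.8 25.6] turn [ 3.7 -0.5  0.9]
[0.2826 0.3196 1.7715 0.0123 1.0651 0.1456]
```

```bash
python3 -m inch '[[60,[40,7,26],[3.7,0,0.9]],[60,[43,0,0],[0,0,0]],[60,[30,0,0],[0,0,0]],[60,[0,0,0],[0,0,0]]]'
python3 - <<'E'
from h import *
print(jaw(cur()[1]));go([.4219,.215,.012],down(3.8))
E
```

```text
time: 33.35
position: [0.425, 0.2169, 0.1193]
tool_rot: [0.49, 0.514, -0.482, 0.513]
ft_force: [0.1, 0.2, 0.1]
grip_width: 0.06
3.187008527641682
shift [107.2  -4.    2.7] turn [-0.6 -0.5 -0.4]
```

```bash
python3 -m inch '[[60,[40,-4,2.7],[-0.6,-0.5,-0.4]],[60,[35,0,0],[0,0,0]],[60,[0,0,0],[0,0,0]]]'
python3 - <<'E'
from h import *
print(cur()[0],jaw(cur()[1]));go([.4219,.215,.012],down(3.8))
E
```

```text
time: 33.72
position: [0.4257, 0.2164, 0.0465]
tool_rot: [0.487, 0.514, -0.481, 0.517]
ft_force: [1.0, 0.9, 0.3]
grip_width: 0.0602
[0.4257 0.2164 0.0465] 3.613725793609237
shift [34.5 -4.2  1.3] turn [-0.2 -0.1 -0.5]
```

```bash
python3 -m inch '[[60,[18,-4,1],[0,0,-0.5]],[60,[14,-1,0],[0,0,0]],[60,[2,0,0],[0,0,0]]]'
python3 - <<'E'
from h import *
o=cur();print(o[0],jaw(o[1]),o[2]["ft_force"]);go([.4219,.215,.012],down(3.8))
E
python3 -m inch '[[20,[0,0,0],[0,0,0]],[20,[0,0,0],[0,0,0]],[20,[0,0,0],[0,0,0]],[20,[0,0,0],[0,0,0]],[20,[0,0,0],[0,0,0]],[20,[0,0,0],[0,0,0]]]' 40
```

```text
time: 34.1
position: [0.4252, 0.217, 0.0165]
tool_rot: [0.488, 0.514, -0.481, 0.517]
ft_force: [0.2, 0.4, -1.0]
grip_width: 0.0596
[0.4252 0.217  0.0165] 3.552188751586878 [ 0.2198  0.3989 -0.9771]
shift [ 4.5 -3.4  1.8] turn [-0.2 -0.2 -0.6]
time: 34.85
position: [0.4266, 0.2174, 0.0186]
tool_rot: [0.489, 0.513, -0.479, 0.517]
ft_force: [0.5, 0.1, -0.1]
grip_width: 0.0335
```

Gripped (33.5 mm). Record the grasp transform, lift, and compute the scan pose.

```bash
cat >> h.py <<'E'
import json,os
def T(Rm,p): M=np.eye(4);M[:3,:3]=Rm;M[:3,3]=p;return M
def scan_go(psi=8.5,lab=(.556,.3418,.0488),back=0.,up=0.,dist=.09):
    Tts=np.array(json.load(open("tts.json"))); c,s=np.cos(np.radians(psi)),np.sin(np.radians(psi))
    d=np.array([c,s,0]);z=np.array([0,0,1.]);n=(z-d)/2**.5
    w=np.array(lab)+dist*n; o=w-.07*d-.019*z-back*d+up*z
    Ws=T(np.c_[d,np.cross(z,d),z],o); Wt=Ws@np.linalg.inv(Tts); go(Wt[:3,3],Wt[:3,:3]);print("target tcp",Wt[:3,3])
    p,Rm,ob=cur();S=T(Rm,p)@Tts; win=(S@[.07,0,.019,1])[:3]; b=S[:3,:3]@[.7071,0,-.7071]
    k=(np.array(lab)-win)@(-n)/(b@-n); print("window",win,"dist",k,"miss mm",((win+k*b-lab)*1000).round(1),"angle",np.degrees(np.arccos(-b@n)).round(1))
E
python3 - <<'E'
from h import *
p,Rm,o=cur(); y=np.radians(jaw(Rm)+90);print(np.degrees(y),o["q"]); d=np.array([np.cos(y),np.sin(y),0]);z=np.array([0,0,1.])
org=np.array([p[0]+.0076*d[0],p[1]+.0076*d[1],.004])
json.dump((np.linalg.inv(T(Rm,p))@T(np.c_[d,np.cross(z,d),z],org)).tolist(),open("tts.json","w"))
print(org); scan_go()
E
python3 -m inch '[[20,[-15,0,0],[0,0,0]],[20,[-30,0,0],[0,0,0]],[20,[-40,0,0],[0,0,0]],[20,[-40,0,0],[0,0,0]],[20,[0,0,0],[0,0,0]]]'
```

```text
93.5377454918859 [0.236  0.7006 1.9553 0.0049 0.4709 0.1699]
[0.4261 0.225  0.004 ]
shift [ -89.    -2.6 -104.3] turn [85.  -1.2  0.4]
target tcp [0.4163 0.3209 0.108 ]
window [0.4218 0.2949 0.023 ] dist 0.1482383044214162 miss mm [-140.7   57.7 -130.6] angle 57.1
time: 35.48
position: [0.4241, 0.2165, 0.1495]
tool_rot: [0.489, 0.513, -0.48, 0.517]
ft_force: [0.3, 0.7, -1.6]
grip_width: 0.0339
```

```bash
python3 -m inch '[[20,[0,0,-35],[0,0,0]],[20,[0,0,-35],[0,0,0]],[20,[0,0,-30],[0,0,0]],[20,[0,0,0],[9,0,0]],[20,[0,0,0],[9,0,0]],[20,[0,0,0],[9,0,0]],[20,[0,0,0],[9,0,0]],[20,[0,0,0],[9,0,0]],[20,[0,0,0],[9,0,0]],[20,[0,0,0],[9,0,0]],[20,[0,0,0],[9,0,0]]]'
python3 - <<'E'
from h import *
scan_go()
a=snap("top");b=snap("side")
A=cv2.resize(a[190:320,110:270],(492,400));B=cv2.resize(b[150:250,225:302],(308,400))
cv2.imwrite("pics/c9.png",np.hstack([A,B])[:,:,::-1])
E
```

```text
time: 36.85
position: [0.4066, 0.3143, 0.1409]
tool_rot: [-0.694, -0.116, 0.701, -0.119]
ft_force: [0.7, -0.3, -1.5]
grip_width: 0.0334
shift [ 32.7  -3.2 -11.7] turn [10.6  0.8  0.7]
target tcp [0.4163 0.3209 0.108 ]
window [0.48   0.3396 0.1441] dist 0.1219663245569608 miss mm [ 3.8 26.6  7.7] angle 8.0
```

View pics/c9.png

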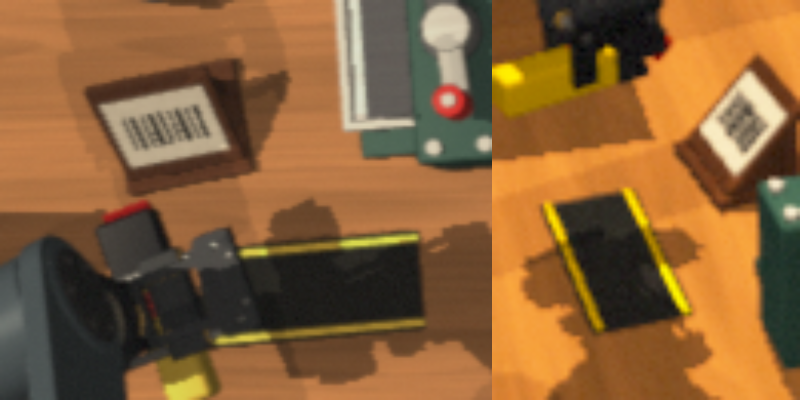

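The scanner is held level and faces the ticket stand. Move to the scan pose.

```bash
python3 -m inch '[[20,[10,-1,-4],[5,0.8,0.7]],[20,[10,-1,-4],[5.6,0,0]],[20,[12,-1,-3],[0,0,0]],[20,[0,0,0],[0,0,0]]]'
python3 - <<'E'
from h import *
scan_go()
E
```

```text
time: 37.45
position: [0.4149, 0.3187, 0.106]
tool_rot: [0.706, 0.051, -0.704, 0.062]
ft_force: [-0.3, -0.8, -1.1]
grip_width: 0.0339
shift [-2.  -1.9 -1.8] turn [ 0.7  0.2 -0.1]
target tcp [0.4163 0.3209 0.108 ]
window [0.4915 0.3312 0.1101] dist 0.0896081160422367 miss mm [-2.2 -0.6 -2.3] angle 0.6
```

```bash
python3 -m inch '[[20,[-2,-1.9,-1.8],[0.7,0,0]],[20,[0,0,0],[0,0,0]],[20,[0,0,0],[0,0,0]],[20,[0,0,0],[0,0,0]],[20,[0,0,0],[0,0,0]],[20,[0,0,0],[0,0,0]],[20,[0,0,0],[0,0,0]],[20,[0,0,0],[0,0,0]],[20,[0,0,0],[0,0,0]],[20,[0,0,0],[0,0,0]],[20,[0,0,0],[0,0,0]],[20,[0,0,0],[0,0,0]]]'
python3 - <<'E'
from h import *
scan_go()
a=snap("top");b=snap("side")
A=cv2.resize(a[195:295,120:220],(400,400));B=cv2.resize(b[150:230,230:310],(400,400))
cv2.imwrite("pics/c10.png",np.hstack([A,B])[:,:,::-1])
Tts=np.array(json.load(open("tts.json")));p,Rm,_=cur();S=T(Rm,p)@Tts
for y in(.015,-.015):
  X=(S@[.07,y,.019,1])[:3];print(w2p("top",X)*4-[480,780],w2p("side",X)*5-[1150-400,750])
print([(n,[(d["pixel"],d["confidence"]) for d in imaging.tip_of(n,q)[:2]],q) for n in("top","side") for q in("scan_window","label")])
E
python3 -m inch '[[20,[0,0,0],[0,0,0]],[20,[0,0,0],[0,0,0]],[20,[0,0,0],[0,0,0]],[20,[0,0,0],[0,0,0]],[20,[0,0,0],[0,0,0]],[20,[0,0,0],[0,0,0]],[20,[0,0,0],[0,0,0]],[20,[0,0,0],[0,0,0]],[20,[0,0,0],[0,0,0]],[20,[0,0,0],[0,0,0]]]'
python3 -c "from h import *;scan_go()"
```

```text
time: 38.95
position: [0.4166, 0.3211, 0.109]
tool_rot: [0.706, 0.048, -0.704, 0.059]
ft_force: [-0.2, 0.4, -1.0]
grip_width: 0.0335
shift [1.  0.1 0.3] turn [ 0.2  0.1 -0.1]
target tcp [0.4163 0.3209 0.108 ]
window [0.4933 0.3328 0.1133] dist 0.09035345651866186 miss mm [0.3 0.5 0.4] angle 0.3
[135.0959 244.509 ] [587.2005  81.7529]
[183.7182 235.7044] [602.5657 102.5418]
[('top', [([160.4, 253.0], 0.77)], 'scan_window'), ('top', [([166.1, 231.0], 0.71)], 'label'), ('side', [([271.3, 167.5], 0.89)], 'scan_window'), ('side', [([288.2, 179.6], 0.56)], 'label')]
time: 40.5
position: [0.4166, 0.3211, 0.109]
tool_rot: [0.706, 0.048, -0.704, 0.059]
ft_force: [0.9, 0.3, -1.4]
grip_width: 0.0337
shift [1.  0.1 0.3] turn [ 0.2  0.1 -0.1]
target tcp [0.4163 0.3209 0.108 ]
window [0.4933 0.3328 0.1133] dist 0.09036783867807748 miss mm [0.3 0.5 0.4] angle 0.3
```

View pics/c10.png

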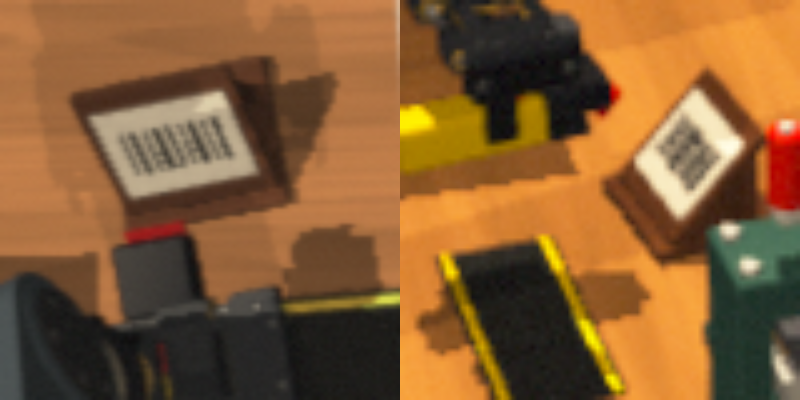

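The held pose is within 1 mm and 0.3° of the target, and was steady for 3 s. Both views show the window squarely facing the barcode. Now return the scanner.

```bash
python3 -m inch '[[20,[-20,0,5],[0,0,0]],[20,[-25,0,10],[0,0,0]],[20,[0,0,0],[-9,0,0]],[20,[0,0,0],[-9,0,0]],[20,[0,0,0],[-9,0,0]],[20,[0,0,0],[-9,0,0]],[20,[0,0,0],[-9,0,0]],[20,[0,0,0],[-9,0,0]],[20,[0,0,0],[-9,0,0]],[20,[0,0,0],[-9,0,0]],[20,[0,0,0],[-9,0,0]]]'
python3 - <<'E'
from h import *
print(jaw(cur()[1]));go([.423,.219,.07],down(3.8))
E
```

```text
time: 41.88
position: [0.4003, 0.3191, 0.1555]
tool_rot: [0.487, 0.505, -0.492, 0.515]
ft_force: [-0.9, 0.1, -1.2]
grip_width: 0.0336
2.364015325947472
shift [87.1 18.2 99.6] turn [-1.4  0.9 -0.2]
```

```bash
python3 -m inch '[[20,[15,6,33],[-1.4,0.9,0]],[20,[15,6,33],[0,0,0]],[20,[15,6,33],[0,0,0]],[20,[20,0,0],[0,0,0]],[20,[0,0,0],[0,0,0]]]'
cat >> h.py <<'E'
def lay(z,yaw=93.7,xy=(.423,.2265)):
    Tts=np.array(json.load(open("tts.json")));y=np.radians(yaw);d=np.array([np.cos(y),np.sin(y),0]);k=np.array([0,0,1.])
    Wt=T(np.c_[d,np.cross(k,d),k],[*xy,z])@np.linalg.inv(Tts);go(Wt[:3,3],Wt[:3,:3]);p,Rm,o=cur();print("tcp",p,"scanner",(T(Rm,p)@Tts)[:3,3],"F",o["ft_force"])
E
python3 -c "from h import *;lay(.0045)"
```

```text
time: 42.5
position: [0.4271, 0.2195, 0.0905]
tool_rot: [0.485, 0.516, -0.48, 0.518]
ft_force: [-0.9, 0.2, -0.9]
grip_width: 0.0337
shift [71.4 -4.2  0.5] turn [0.3 0.1 0.3]
tcp [0.4271 0.2195 0.0905] scanner [0.4265 0.227  0.0759] F [-0.9423  0.2345 -0.872 ]
```

```bash
python3 -m inch '[[20,[30,-4,0],[0.3,0,0.3]],[20,[25,-2,0],[0,0,0]],[20,[8,0,0],[0,0,0]]]'; python3 -c "from h import *;lay(.0045)"
```

```text
time: 42.88
position: [0.4252, 0.221, 0.0289]
tool_rot: [0.49, 0.512, -0.477, 0.52]
ft_force: [-0.1, 0.7, -1.9]
grip_width: 0.0338
shift [ 9.7 -2.   2. ] turn [ 0.1  0.  -0.4]
tcp [0.4252 0.221  0.0289] scanner [0.4248 0.2286 0.0143] F [-0.0892  0.6974 -1.8595]
```

```bash
python3 -m inch '[[20,[5,-2,2],[0,0,-0.4]],[20,[3,0,0],[0,0,0]],[20,[1.5,0,0],[0,0,0]]]'; python3 -c "from h import *;lay(.0045)"
```

```text
time: 43.25
position: [0.425, 0.2197, 0.0205]
tool_rot: [0.489, 0.513, -0.477, 0.52]
ft_force: [-0.1, 0.3, -1.4]
grip_width: 0.0337
shift [ 1.4 -1.6  0.7] turn [ 0.1  0.  -0.2]
tcp [0.425  0.2197 0.0205] scanner [0.4246 0.2273 0.0059] F [-0.0999  0.2906 -1.4461]
```

```bash
python3 -m inch '[[20,[1,0,0],[0,0,0]],[20,[1,0,0],[0,0,0]]]'; python3 -m inch '[[60,[0,0,0],[0,0,0]],[60,[0,0,0],[0,0,0]],[60,[0,0,0],[0,0,0]],[60,[0,0,0],[0,0,0]],[60,[-40,0,0],[0,0,0]],[60,[-50,0,0],[0,0,0]],[60,[-60,0,0],[0,0,0]],[60,[0,-60,0],[0,0,0]],[60,[0,0,60],[0,0,0]],[60,[0,0,60],[0,0,0]],[60,[0,0,60],[0,0,0]],[60,[0,0,60],[0,0,0]]]'; python3 -m inch '[[60,[0,0,60],[0,0,0]],[60,[0,0,40],[0,0,0]],[60,[0,0,0],[0,0,0]],[60,[0,0,0],[0,0,0]]]'
python3 - <<'E'
from h import *
a=snap("top","t11.png");b=snap("side")
for n,im,box in(("top",a,(244,208,268,232)),("side",b,(295,165,318,195))):
    h=cv2.cvtColor(im,cv2.COLOR_RGB2HSV);x0,y0,x1,y1=box
    m=cv2.inRange(h[y0:y1,x0:x1],(0,170,110),(8,255,255))|cv2.inRange(h[y0:y1,x0:x1],(170,170,110),(180,255,255))
    ys,xs=np.nonzero(m);print(n,len(xs),xs.mean()+x0,ys.mean()+y0,xs.min()+x0,xs.max()+x0,ys.min()+y0,ys.max()+y0)
cv2.imwrite("pics/both.png",cv2.resize(np.vstack([a[140:310,130:420],cv2.resize(b[150:330,200:420],(290,237))[:170*1+40]]),None,fx=1.5,fy=1.5,interpolation=cv2.INTER_CUBIC)[:,:,::-1])
E
```

```text
time: 43.5
position: [0.4257, 0.2199, 0.0192]
tool_rot: [0.489, 0.513, -0.477, 0.52]
ft_force: [0.7, 1.0, -1.6]
grip_width: 0.0338
time: 45.0
position: [0.3814, -0.0229, 0.1731]
tool_rot: [0.487, 0.515, -0.469, 0.526]
ft_force: [1.0, -0.3, -0.5]
grip_width: 0.0601
time: 45.5
position: [0.3901, -0.1297, 0.1728]
tool_rot: [0.49, 0.512, -0.471, 0.525]
ft_force: [-1.3, 0.8, 0.0]
grip_width: 0.0597
top 54 256.35185185185185 222.87037037037038 251 261 218 227
side 115 306.81739130434784 183.42608695652174 303 310 175 191
```

View pics/both.png

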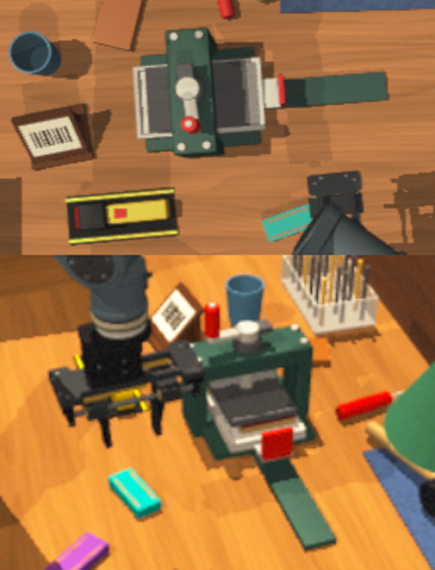

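The last view shows the bed home with the handle against the press, the platen lowered, and the knob where it began. The scanner is back on its pad, and the turquoise and purple pieces are where they were.

```bash
python3 -c "
from rig import robot,get_obs
print(robot.hand_in(),get_obs()['time'])"
```

```text
the job is handed in; nothing more can be done
the job is handed in; nothing more can be done
```

The job is done and handed in at about 46 s of the 208 s allowed; no verdict was reported.

- **Blanks and bed:** Only two leather-faced blanks were on the table. Both went flat on the bed, side by side and leather up. I pushed the bed home until the force stepped from about 2 N to 12 N, and the last picture shows it centred under the bridge.
- **Crank:** I turned it clockwise three full turns, counted along the tool path. In the last picture the knob was within about 0.25 px of its start, roughly 0.6 mm. A check just after release read about 0.5 px, roughly 1°.
- **Scan:** I held the scanner for about 3 s at a computed 90 mm from the label. The computed aim error was under 1 mm and 0.3°, on top of about 2 mm of camera calibration error.
- **Scan check that disagreed:** In the pictures the red scan window looked about 4–6 mm further forward than I computed. I took this for the protruding rim of the window and did not correct for it.
- **Finish:** The scanner is back on its pad and the gripper is clear. The other things in the last pictures had not moved. I did not check the wax puck, dye jar or brush after the bed was pushed home, but the arm did not go near them.

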